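# Load and close the sample warmer, then start it

### The job

Take the metal blank out of the sample warmer's bowl and put it down in the middle of the black rubber mat, and put every specimen pot into the bowl so that none stands above the rim. Then lay the lid on the bowl with its key clearly to one side of the notch, turn the lid on the rim until the key drops into the notch, and seat it flat and fully home; finally press the warmer's keys fully down one at a time: the round one, then the square one, then the long bar. Leave the other things on the bench where they are.

Things in the scene. Friction and masses are not known exactly. Their poses are not given: they have to be found in the camera images.
- pot1_mid (a point): Specimen pot (three or four of these identical pots are present, the others are absent): square amber body 28 x 28 mm and 24 mm high with a round white cap 27 mm across and 12 mm high, 36 mm tall in all, 35 g. The point is its centre, 18 mm above its underside; z points up through the cap, x and y are square to the body's faces.
- pot2_mid (a point): Specimen pot, same as pot1.
- pot3_mid (a point): Specimen pot, same as pot1.
- pot4_mid (a point): Specimen pot, same as pot1.
- blank_knob (a point): Loose metal blank, 150 g, lying in the bowl at the start: plate 56 x 56 mm, 12 mm thick, with an upright black square knob 16 x 16 mm and 30 mm tall on its middle. Point: centre of the knob, 27 mm above the blank's underside, 15 mm below the knob's top; z up, x and y square to plate and knob.
- mat_top (a point): Black rubber mat 100 x 100 mm, 3 mm thick, fixed on the bench beside the warmer: centre of its top, z up.
- bowl_rim (a point): Fixed round steel bowl of the warmer. Point: centre of the mouth, level with the rim's flat top; z up, x to the notch. Bore 132 mm across, wall 12 mm thick (156 mm over all), flat floor 56 mm below the rim. The single notch is a gap 16 mm wide and 10 mm deep through the top of the rim on the x side.
- lid_seat (a point): Loose lid, 250 g: disc 154 mm across, 6 mm thick. Point: centre of the disc's underside (the face that meets the rim); z up, x to the key. Below it a plug 128 mm across, 14 mm deep, foot bevelled to 118; the key, 12 mm wide, stands 8 mm down, 62 to 87 mm from the axis, its end 10 mm beyond the disc. On the bench the lid lies on its plug. Key on the rim: lid up to 8 mm high, plug already centring it.
- lid_bar (a point): Centre of the lid's black grip bar, on the lid's axis, 21 mm above lid_seat. The bar is 60 mm long along the lid's x (towards the key), 16 mm wide and 30 mm tall, standing on top of the disc, so its top is 15 mm above this point and the disc's top 15 mm below it.
- key_round_top (a point): Round key, cap 18 mm across: centre of its flat top, z up. One of three spring keys side by side, 55 mm apart, on the warmer's console on the robot's side of the bowl, 125 mm from the bowl's axis; which key is in which place varies. The row runs along this point's y.
- key_round (a joint): Travel of the round key, m: 0 up, 0.005 fully down; it springs back. Starts to move at about 1 N, fully down at about 5 N; it counts as pressed from 0.0035 on.
- key_square_top (a point): Square key, cap 19 x 19 mm: centre of its flat top, z up. One of three spring keys side by side, 55 mm apart, on the warmer's console on the robot's side of the bowl, 125 mm from the bowl's axis; which key is in which place varies. The row runs along this point's y.
- key_square (a joint): Travel of the square key, m: 0 up, 0.005 fully down; it springs back. Starts to move at about 1 N, fully down at about 5 N; it counts as pressed from 0.0035 on.
- key_bar_top (a point): Long bar key, cap 10 x 32 mm (long along y): centre of its flat top, z up. One of three spring keys side by side, 55 mm apart, on the warmer's console on the robot's side of the bowl, 125 mm from the bowl's axis; which key is in which place varies. The row runs along this point's y.
- key_bar (a joint): Travel of the bar key, m: 0 up, 0.005 fully down; it springs back. Starts to move at about 1 N, fully down at about 5 N; it counts as pressed from 0.0035 on.
- warmer: Fixed sample warmer with bowl and keys. Origin on the bench under the bowl's axis, -x towards the key console. Base plate 252 x 190 mm, 30 mm high (from x = -160 to +92 mm), console 70 mm deep and 190 mm wide at its -x end with its top 50 mm up, key plates 4 mm on it, key caps standing 13 mm above those; bowl rim 92 mm up.
- amber_bottle: Amber glass bottle, 42 mm across, 85 mm tall. Bystander, not part of the job. Origin at the centre of its underside.
- white_jar: White plastic jar, 48 mm across, 60 mm tall. Bystander, not part of the job. Origin at the centre of its underside.
- reagent_bottle: White reagent bottle, 70 mm across, 130 mm tall. Bystander, not part of the job. Origin at the centre of its underside.
- small_reagent: White reagent bottle, 56 mm across, 110 mm tall. Bystander, not part of the job. Origin at the centre of its underside.
- tube_block: Grey block of stoppered tubes, 60 x 110 mm, 87 mm tall. Bystander, not part of the job. Origin at the centre of its underside.
- timer: Flat grey bench timer, 60 x 60 mm, 18 mm tall. Bystander, not part of the job. Origin at the centre of its underside.

How it is judged:
By the outcome, as a careful person would: the job done as asked, in the order asked, and still so for the second after the job is handed in, with the robot touching nothing.
Of pot1, pot2, pot3, pot4 only 3 to 4 are there at a start; the rules pass over those that are not, and their reading is None.
At some moment in a run one of pot1, pot2, pot3, pot4, lid may be knocked a few centimetres aside while the robot is not near it.
Once in a run the grip may slacken for a moment while it holds something.
It also fails if it takes over 208 s, if anything falls off the work surface, if the arm or the gripper's body presses on something with over 40 N, if the wrist force passes 120 N, or if a joint passes its speed limit or range.

### The arm

A 6-joint arm with a two-finger parallel gripper is mounted at the origin on the work surface. World frame = base frame: x ahead of the robot, y to its left, z up, the work surface at z = 0. Lengths are in m, angles in rad, forces in N, time in s.
With the tool pointing down it reaches from about 0.25 to 0.725 m from the base axis. Payload 4 kg.
Tool frame: the origin (TCP) lies midway between the tips of the shut fingers; the grasp point (between the pads) lies 19 mm behind it; z points along the fingers, y is the direction in which the jaws open and shut (so a half turn about z gives the same grasp; the last joint's range is limited). The gripper opens to 85 mm and grips with 20 to 120 N. Pads are 22 mm wide; open, the fingers measure 114 mm over their backs; the gripper's body (76 mm by 85 mm) begins 54 mm behind the grasp point. The pads swing forward as they close: fully open they stand 13 mm farther back than shut.
Start: joints at [-1.232, 0.241, 0.005, 1.335, 0, 1.571], TCP at [0.166, -0.472, 0.231] pointing down, gripper open.
Joint ranges: [-2.72, 2.72], [-1.05, 1.87], [-1.09, 1.28], [-1.99, 2.15], [-1.42, 1.44], [-3.14, 3.14]. Speed limits (rad/s): [2.79, 2.79, 3.14, 3.14, 3.14, 3.14].

### API

Orientations are given as a unit quaternion [x, y, z, w].
In Python, from workcell import monitor, cams, order gives the robot as it stands.
- The arm moves only by the tool send_rows, never from a script. Its argument "moves" is a list of rows, each a list of 4 numbers: the shift along the tool's x, y, z as a fraction of full scale, then the turn about the tool's z as a fraction of full scale. A call has 1 to 20 rows; each row shifts and turns the commanded pose from where the row before left it, along the tool's axes as they then stand; what a row does not reach is not made up. Full scale, the value 1, is 100 cm for a shift and 0.1 rad for a turn. A row lasts 1/10 s, in which the tool goes at most 50 mm and 8.59 degrees, less where a joint would pass 70% of its speed; a pose out of reach is approached as far as the arm can. A call with a number of a shift or a turn outside -1 to 1 is refused whole. A call with a gripper value outside its range is refused whole. "claw" is the gripper's target within -1 to 1 (fully open at 1, half-way at 0, shut at -1), set as the call begins (left out, the last holds). The fingers move at their own pace and stop on an object; the grip force is fixed at half the most. Time passes only in rows, so rows that do not move let the fingers close. It gives the time, the measured TCP pose, the force and the opening at its end, in the units of the state.
- monitor.get_obs(): the state, without advancing time (a new reading comes with each control period).
- cams.camera(name): name is "scene" or "top"; returns (picture, depth): 400x640x3 uint8, blue, green, red; 400x640 float32, m along the optical axis (not along the pixel's ray), 0 where there is no reading.
- cams.camera_info(name): a dict with "intrinsics" (3x3 intrinsics, pixels), "T" (4x4, takes a point from camera to world coordinates). Camera axes: x right, y up, looking along -z (the intrinsics and any distortion apply to the point x, -y, -z); pixel columns grow to the right and rows downward; lengths in m; the calibration is good to about 2 mm. A picture is of the moment at which its call begins. camera_info takes no time and is no camera call.
- order.job_done(): hands the job in, once; it reports no verdict.
The state is a dict: "clock": time; "joint_pos": joint angles; "joint_vel": joint speeds; "tau": joint torques, N m; "eef_pos": TCP position; "tool_rot": TCP orientation; "ft_force": force on the tool from outside, world axes, zero at the start; "ft_torque": the same for the moment, N m; "grip_width": finger opening in m.
Only numpy, scipy, OpenCV 4.12 (cv2) and the standard library are available. Lean on these libraries where they do the work, as an engineer would, in place of code of your own. Each camera call takes 0.05 s, during which the arm holds its last target.

## Working session

There is one attempt and no reset: what is moved stays moved. The work goes in short steps, Python scripts to look and compute and a tool call to move; the robot and the scene stay as the last step left them, time stands still between calls to the robot, and variables do not carry over. Pictures are saved under pics/ and viewed, and the job is handed in when it is done.

Besides the shell and the picture viewer there is one more tool, called in YAML: its name, and indented under it one key for each argument. send_rows: Moves the arm, as the interface text tells. Its arguments: {"type":"object","properties":{"moves":{"type":"array","items":{"type":"array","items":{"type":"number","minimum":-1,"maximum":1}}},"claw":{"type":"number"}},"required":["moves"]}

```bash
ls; mkdir -p pics; python3 - <<'E'
from workcell import monitor, cams, order
import cv2,numpy as np
print(monitor.get_obs())
for n in("scene","top"):
    p,d=cams.camera(n); cv2.imwrite(f"pics/{n}0.png",p); np.save(f"pics/{n}0.npy",d)
    print(n,cams.camera_info(n),d.min(),d.max())
E
```

```text
pics
{'clock': 0.0, 'joint_pos': array([-1.23202940e+00,  2.41407733e-01,  3.75215957e-03,  1.33521374e+00,
       -2.33032100e-05,  1.57079797e+00]), 'joint_vel': array([-0.00045677,  0.0007026 ,  0.00136216,  0.00093844,  0.00062493,
       -0.00026543]), 'tau': array([ 4.06084955e-04, -3.72319221e+01,  2.52408260e+01,  1.71074364e-02,
        9.18118599e-05,  5.12269011e-06]), 'eef_pos': array([ 0.16594804, -0.47099613,  0.23042625]), 'tool_rot': array([ 9.85688494e-01,  1.68573779e-01, -1.86211947e-04, -1.01969412e-03]), 'ft_force': array([-0.62726481,  0.09398638,  0.78487026]), 'ft_torque': array([ 0.01218541, -0.00072414, -0.0283963 ]), 'grip_width': 0.0853209084235784}
scene {'intrinsics': array([[438.42458414,   0.        , 325.39635532],
       [  0.        , 438.42458414, 202.31932102],
       [  0.        ,   0.        ,   1.        ]]), 'T': array([[ 0.51534129, -0.67454426,  0.52859568,  1.1127945 ],
       [ 0.85697717,  0.40827065, -0.31449197, -0.37893433],
       [-0.00367135,  0.61506513,  0.78846776,  0.99275424],
       [ 0.        ,  0.        ,  0.        ,  1.        ]])} 0.0 2.7298717
top {'intrinsics': array([[422.81515982,   0.        , 320.50563371],
       [  0.        , 422.81515982, 198.25738588],
       [  0.        ,   0.        ,   1.        ]]), 'T': array([[-0.00285335,  0.98668434, -0.16262189,  0.33230918],
       [-0.9999325 , -0.00464683, -0.01064919, -0.0129631 ],
       [-0.01126307,  0.16258053,  0.98663099,  1.28757608],
       [ 0.        ,  0.        ,  0.        ,  1.        ]])} 0.0 2.2757888
```

View pics/scene0.png

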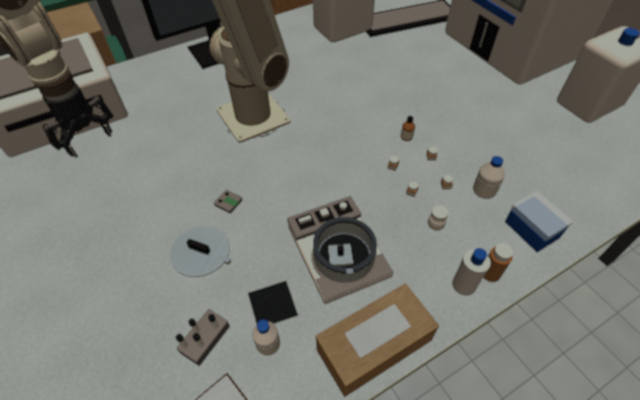

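View pics/top0.png

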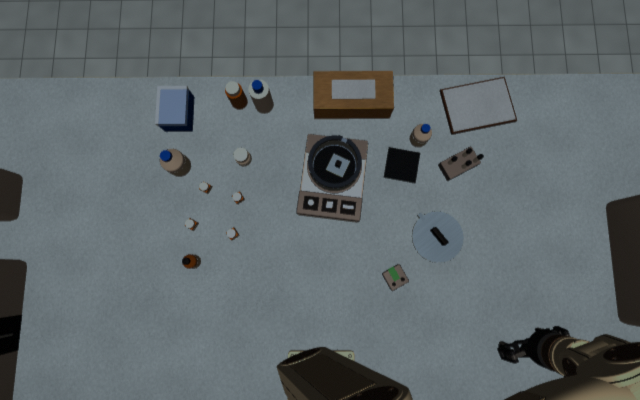

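The pictures show four pots (top view, about (204,187), (237,197), (190,224), (232,233)), the lid at (437,237), the mat at (402,165) and the bowl at (335,163). Next I'll enlarge the top view to measure them.

```bash
cat > h.py <<'E'
import numpy as np,cv2,json
from workcell import monitor,cams
from scipy.spatial.transform import Rotation as Rn
I={n:cams.camera_info(n) for n in("scene","top")}
def pt(n,u,v,z):
    K=I[n]["intrinsics"];T=I[n]["T"]
    r=T[:3,:3]@np.array([(u-K[0,2])/K[0,0],-(v-K[1,2])/K[1,1],-1.]);o=T[:3,3]
    return o+r*(z-o[2])/r[2]
def proj(n,p):
    K=I[n]["intrinsics"];T=I[n]["T"];c=T[:3,:3].T@(np.asarray(p,float)-T[:3,3])
    return np.array([K[0,0]*c[0]/-c[2]+K[0,2],K[1,1]*-c[1]/-c[2]+K[1,2]])
def tri(uvs):
    A=np.zeros((3,3));b=np.zeros(3)
    for n,u,v in uvs:
        o=I[n]["T"][:3,3];r=pt(n,u,v,0)-o;r/=np.linalg.norm(r);M=np.eye(3)-np.outer(r,r);A+=M;b+=M@o
    return np.linalg.solve(A,b)
def crop(img,x0,y0,w,h,s,name):
    c=cv2.resize(img[y0:y0+h,x0:x0+w],None,fx=s,fy=s,interpolation=cv2.INTER_CUBIC);cv2.imwrite(name,c)
def comps(mask,off=(0,0),amin=5):
    n,l,st,ce=cv2.connectedComponentsWithStats(mask.astype(np.uint8),connectivity=8)
    return [(st[i,4],ce[i,0]+off[0],ce[i,1]+off[1],l==i) for i in range(1,n) if st[i,4]>=amin]
def pose():
    o=monitor.get_obs();R=Rn.from_quat(o["tool_rot"]).as_matrix();return o,R
def go(x,y,z,yaw=None):
    """print tool-axes delta (m) & yaw delta (rad about tool z) to target TCP. yaw= world angle of the tool y (jaw) axis, mod pi"""
    o,R=pose();d=R.T@(np.array([x,y,z])-o["eef_pos"])
    cur=np.arctan2(R[1,1],R[0,1]);s="";
    print("clk %.2f tcp"%o["clock"],o["eef_pos"].round(4),"jawyaw deg %.1f"%np.degrees(cur),"j6 %.2f"%o["joint_pos"][5],"grip %.4f"%o["grip_width"],"tilt",R[:,2].round(4))
    if yaw is not None:
        dy=(yaw-cur+np.pi/2)%np.pi-np.pi/2
        print("world yaw chg %.4f -> tool z turn %.4f rad = rows units %.2f"%(dy,-dy,-dy/0.1))
    print("tool-axis shift",d.round(4))
E
python3 - <<'E'
from h import *
p=cv2.imread("pics/top0.png")
crop(p,280,120,120,110,6,"pics/t0a.png")
crop(p,370,130,130,120,5,"pics/t0b.png")
crop(p,170,165,90,110,5,"pics/t0c.png")
q=cv2.imread("pics/scene0.png")
crop(q,275,185,125,120,6,"pics/s0a.png")
E
```

```text
(no output)
```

View pics/t0a.png

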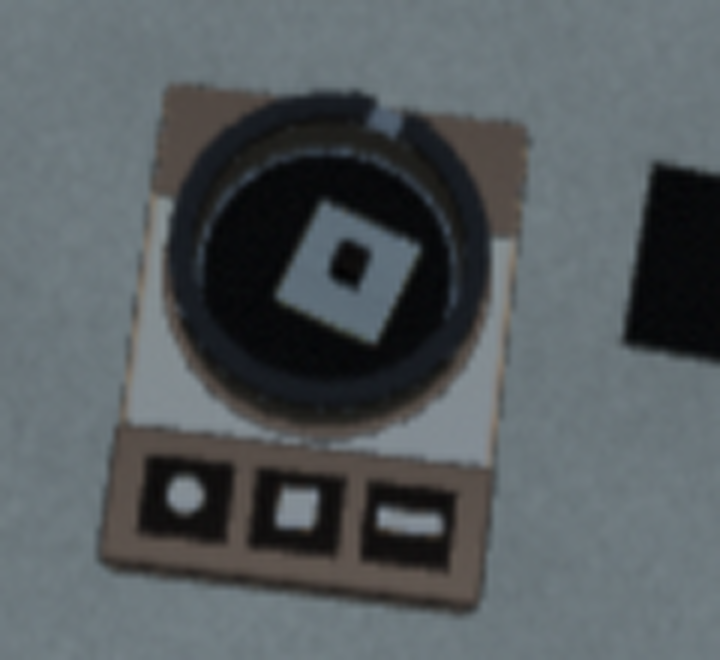

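View pics/t0b.png

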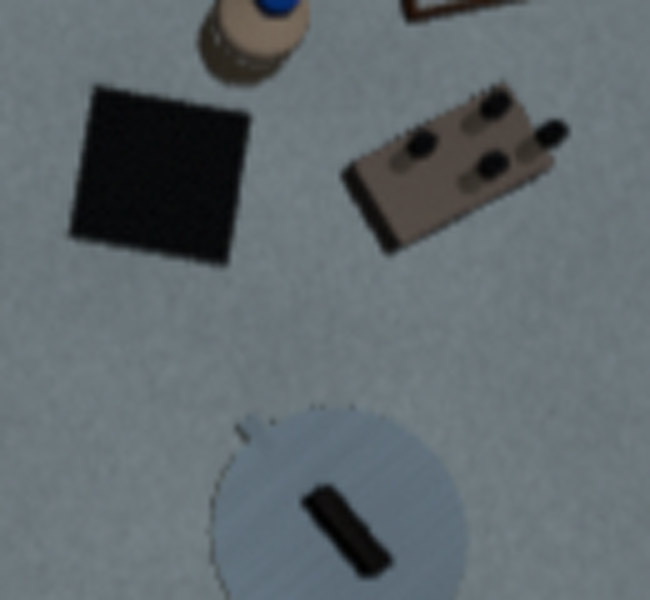

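View pics/t0c.png

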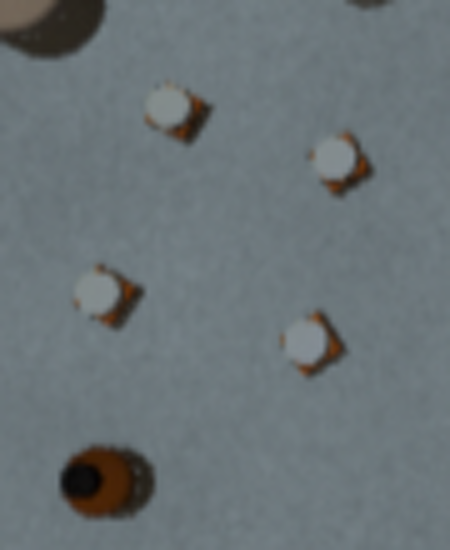

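View pics/s0a.png

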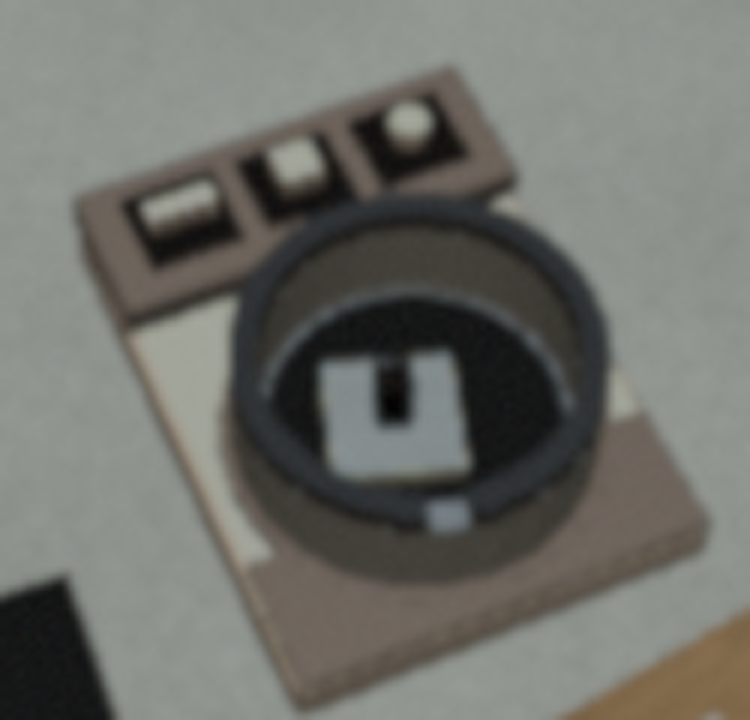

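```bash
cat >> h.py <<'E'
def fitc(P):
    from scipy.optimize import least_squares
    c=P.mean(0);r=least_squares(lambda q:np.hypot(P[:,0]-q[0],P[:,1]-q[1])-q[2],[c[0],c[1],.07],loss="soft_l1",f_scale=.001)
    return r.x,np.sqrt(np.mean(r.fun**2))
def caps(img,n,box):
    """white caps: centroid list in box (x0,y0,x1,y1)"""
    x0,y0,x1,y1=box;h=cv2.cvtColor(img[y0:y1,x0:x1],cv2.COLOR_BGR2HSV)
    return h
E
python3 - <<'E'
from h import *
t=cv2.imread("pics/top0.png");s=cv2.imread("pics/scene0.png")
for n,im,pts in (("t",t,{"cap":(204,187),"bench":(215,210),"key":(311,202),"amber":(208,190),"rim":(309,163),"lid":(425,250),"mat":(402,165),"blank":(335,165),"keyplate":(304,201)}),("s",s,{"cap":(394,160),"cap2":(413,186),"key":(343,205),"bench":(400,230)})):
    for k,(u,v) in pts.items(): print(n,k,im[v,u],cv2.cvtColor(im[v:v+1,u:u+1],cv2.COLOR_BGR2HSV)[0,0])
E
```

```text
t cap [140 139 131] [ 93  16 140]
t bench [125 121 110] [ 98  31 125]
t key [148 141 132] [103  28 148]
t amber [19 27 39] [ 12 131  39]
t rim [34 29 25] [107  68  34]
t lid [124 112  97] [103  56 124]
t mat [10  9  8] [105  51  10]
t blank [30 27 23] [103  60  30]
t keyplate [20 22 23] [20 33 23]
s cap [152 164 161] [ 38  19 164]
s cap2 [151 163 161] [ 35  19 163]
s key [154 165 162] [ 38  17 165]
s bench [142 147 143] [ 54   9 147]
```

```bash
cat >> h.py <<'E'
def cloud(n,d):
    K=I[n]["intrinsics"];T=I[n]["T"];v,u=np.mgrid[0:400,0:640]
    c=np.stack([(u-K[0,2])/K[0,0]*d,-(v-K[1,2])/K[1,1]*d,-d],-1)
    return c@T[:3,:3].T+T[:3,3]
E
python3 - <<'E'
from h import *
for n in("top","scene"):
    d=np.load(f"pics/{n}0.npy");P=cloud(n,d);Z=P[...,2]
    u,v=map(int,proj(n,(.3,.1,0)));
    b=Z[v-5:v+5,u-5:u+5];print(n,"bench z",b.mean(),b.std())
    for nm,box in dict(pots=(.25,.6,.14,.45)).items():
        m=(d>0)&(P[...,0]>box[0])&(P[...,0]<box[1])&(P[...,1]>box[2])&(P[...,1]<box[3])&(Z>.026)
        for a,cu,cv_,mm in comps(m,amin=8):
            q=P[mm];print(a,round(cu,1),round(cv_,1),q.mean(0).round(4),q[:,2].max().round(3))
E
```

```text
top bench z 0.00026901785863596704 0.0027236314476977615
69 203.6 186.2 [0.5771 0.3541 0.0356] 0.041
68 236.8 196.7 [0.5445 0.2525 0.0358] 0.041
73 189.7 223.5 [0.4643 0.3909 0.0359] 0.042
71 231.0 233.2 [0.4347 0.2665 0.0353] 0.04
200 190.2 261.2 [0.3526 0.3759 0.0608] 0.092
scene bench z 0.008982863273208085 0.09889460540918253
211 408.3 126.6 [0.3607 0.3722 0.0546] 0.087
60 432.5 150.4 [0.4667 0.3872 0.0335] 0.04
60 393.7 159.8 [0.437  0.2624 0.0333] 0.04
73 447.7 179.1 [0.5798 0.3498 0.0335] 0.04
69 412.9 185.8 [0.5477 0.2482 0.0336] 0.04
```

```bash
python3 - <<'E'
from h import *
t=cv2.imread("pics/top0.png");s=cv2.imread("pics/scene0.png")
rows=[]
for (a,b) in (((204,186),(447,179)),((237,197),(413,186)),((190,224),(432,150)),((231,233),(394,160))):
    A=cv2.resize(t[b and a[1]-12:a[1]+13,a[0]-12:a[0]+13],(300,300),interpolation=cv2.INTER_CUBIC)
    B=cv2.resize(s[b[1]-11:b[1]+14,b[0]-12:b[0]+13],(300,300),interpolation=cv2.INTER_CUBIC)
    rows.append(np.vstack([A,B]))
im=np.hstack(rows)
im=cv2.resize(cv2.convertScaleAbs(im,alpha=1.5),(800,400));cv2.imwrite("pics/p0.png",im)
E
```

```text
(no output)
```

View pics/p0.png

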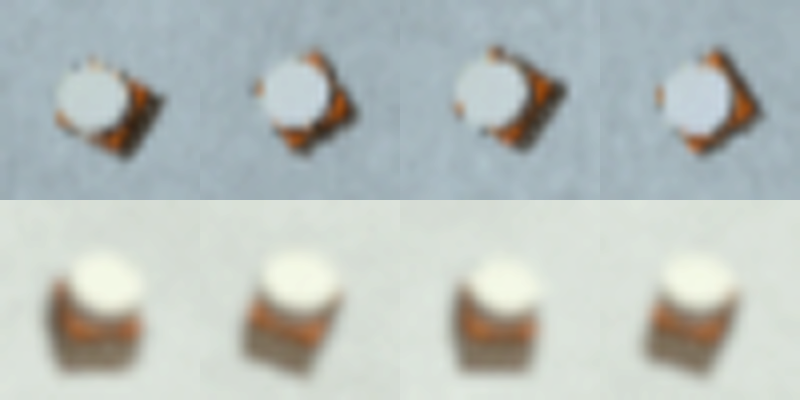

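```bash
python3 - <<'E'
from h import *
T=[((204,186),(447,179)),((237,197),(413,186)),((190,224),(432,150)),((231,233),(394,160))]
tc=[((163,97),(127,158)),((357,112),(303,155)),((567,90),(525,150)),((763,113),(702,155))]
sc=[((62,370),(133,372)),((245,350),(305,375)),((458,370),(533,370)),((645,350),(708,373))]
for i in range(4):
    for n,k,cc,o in(("top",0,tc,12),("scene",1,sc,11)):
        q=[]
        for (u,v) in cc[i]:
            q.append(pt(n,T[i][k][0]-12+(u-200*i+.5)/8-.5,T[i][k][1]-o+(v-200*k+.5)/8-.5,0))
        d=q[1]-q[0];print(i+1,n,"ang %.1f len %.4f"%(np.degrees(np.arctan2(d[1],d[0]))%90,np.hypot(*d[:2])),((q[0]+q[1])/2).round(4))
E
```

```text
1 top ang 61.5 len 0.0273 [0.5737 0.3451 0.    ]
1 scene ang 56.7 len 0.0259 [ 0.5891  0.3478 -0.    ]
2 top ang 39.3 len 0.0264 [0.5363 0.2472 0.    ]
2 scene ang 29.1 len 0.0235 [0.551  0.2415 0.    ]
3 top ang 56.7 len 0.0275 [0.4585 0.3831 0.    ]
3 scene ang 58.8 len 0.0291 [0.4744 0.3849 0.    ]
4 top ang 34.9 len 0.0278 [0.4252 0.2615 0.    ]
4 scene ang 31.5 len 0.0258 [ 0.4397  0.2556 -0.    ]
```

```bash
cat > m.py <<'E'
from h import *
def px(box,s,u,v): return (box[0]+(u+.5)/s-.5, box[1]+(v+.5)/s-.5)
if __name__=="__main__":
    A=((280,120),6);S=((275,185),6);B=((370,130),5)
    # keys: white blobs, both views
    keys={"round":((186,496),(409,121)),"square":((297,507),(299,158)),"bar":((410,520),(183,200))}
    for k,(a,b) in keys.items():
        a=px(*A,*a);b=px(*S,*b);print(k,"top@67",pt("top",*a,.067).round(4),"scene@67",pt("scene",*b,.067).round(4),"tri",tri([("top",*a),("scene",*b)]).round(4))
    print("base back corners top@.03",[pt("top",*px(*A,*q),.03).round(4)[:2] for q in((168,85),(527,124))],"console front@.05",[pt("top",*px(*A,*q),.05).round(4)[:2] for q in((103,560),(476,603))])
    print("base scene corner@.03",[pt("scene",*px(*S,*q),.03).round(4)[:2] for q in((707,520),(298,683))])
    print("notch top",pt("top",*px(*A,386,118),.087).round(4),"scene",pt("scene",*px(*S,447,512),.087).round(4))
    bl=[pt("top",*px(*A,*q),.048)[:2] for q in((323,199),(422,242),(378,346),(275,298))]
    print("blank top",np.mean(bl,0).round(4),[np.degrees(np.arctan2(*(bl[(i+1)%4]-bl[i])[::-1])).round(1)%90 for i in range(4)],[np.linalg.norm(bl[(i+1)%4]-bl[i]).round(4) for i in range(4)])
    bl=[pt("scene",*px(*S,*q),.048)[:2] for q in((318,362),(455,352),(472,470),(328,476))]
    print("blank scene",np.mean(bl,0).round(4),[np.degrees(np.arctan2(*(bl[(i+1)%4]-bl[i])[::-1])).round(1)%90 for i in range(4)])
    ma=[pt("top",*px(*B,*q),.003)[:2] for q in((94,86),(249,114),(228,264),(71,236))]
    print("mat",np.mean(ma,0).round(4))
    t=cv2.imread("pics/top0.png");s=cv2.imread("pics/scene0.png")
    # mat and lid bar by dark blob
    for n,im in(("top",t),("scene",s)):
        m=im.max(2)<22
        m[:]=m
        for nm,c,z in(("mat",(.56,-.18),.003),):
            for a,cu,cv_,mm in comps(m,amin=40):
                if np.hypot(*(pt(n,cu,cv_,z)[:2]-np.array(c)))<.08: print(nm,n,a,pt(n,cu,cv_,z).round(4))
    # rim: outer boundary of dark ring in top
    for n,im in(("top",t),("scene",s)):
        c0=proj(n,(.55,.0,.092))
        g=im[...,2].astype(int)
E
python3 m.py
```

```text
round top@67 [0.5218 0.0292 0.067 ] scene@67 [0.5232 0.0257 0.067 ] tri [0.5217 0.0282 0.0639]
square top@67 [ 0.5161 -0.0248  0.067 ] scene@67 [ 0.5155 -0.0267  0.067 ] tri [ 0.5157 -0.0257  0.0668]
bar top@67 [ 0.5095 -0.0796  0.067 ] scene@67 [ 0.5089 -0.0815  0.067 ] tri [ 0.5091 -0.0805  0.0667]
base back corners top@.03 [array([0.742, 0.04 ]), array([ 0.72  , -0.1444])] console front@.05 [array([0.4928, 0.0706]), array([ 0.4708, -0.1123])]
base scene corner@.03 [array([0.7391, 0.0355]), array([ 0.7144, -0.1466])]
notch top [ 0.7059 -0.0694  0.087 ] scene [ 0.706  -0.0736  0.087 ]
blank top [ 0.6385 -0.052 ] [np.float64(65.5), np.float64(66.9), np.float64(64.2), np.float64(64.4)] [np.float64(0.0544), np.float64(0.0579), np.float64(0.057), np.float64(0.0566)]
blank scene [ 0.6381 -0.0545] [np.float64(63.8), np.float64(63.9), np.float64(61.599999999999994), np.float64(63.099999999999994)]
mat [ 0.6493 -0.2522]
```

```bash
python3 - <<'E'
from h import *
t=cv2.imread("pics/top0.png");s=cv2.imread("pics/scene0.png")
for n,im in(("top",t),("scene",s)):
    d=np.load(f"pics/{n}0.npy");P=cloud(n,d)
    m=(np.hypot(P[...,0]-.64,P[...,1]+.04)<.095)&(abs(P[...,2]-.092)<.006)&(d>0)
    q=P[m];c,e=fitc(q[:,:2]);print(n,"rim pts",len(q),c.round(4),"z",q[:,2].mean().round(4),e)
    # lid disc
    L=(.40,-.35)
    pl=proj(n,(.4,-.35,.02));print("lid approx px",pl)
    u,v=map(int,pl)
    sub=im[v-45:v+45,u-45:u+45];cv2.imwrite(f"pics/lid_{n}.png",cv2.resize(sub,None,fx=6,fy=6,interpolation=cv2.INTER_CUBIC));print("off",u-45,v-45)
    m=(im.max(2)<30)
    for a,cu,cv_,mm in comps(m,amin=25):
        for nm,c,z in(("mat",(.65,-.25),.003),("lidbar",(.44,-.34),.045)):
            w=pt(n,cu,cv_,z)
            if np.hypot(*(w[:2]-np.array(c)))<.07:
                r=cv2.minAreaRect(np.argwhere(mm)[:,::-1].astype(np.float32));bx=cv2.boxPoints(r);W=np.array([pt(n,*b,z)[:2] for b in bx])
                print(nm,n,a,(round(cu,1),round(cv_,1)),w.round(4),"rectc",W.mean(0).round(4),[ (np.linalg.norm(W[(i+1)%4]-W[i]).round(4),np.degrees(np.arctan2(*(W[(i+1)%4]-W[i])[::-1])).round(1)%180) for i in range(2)])
E
```

```text
top rim pts 642 [ 0.6385 -0.0406  0.0724] z 0.0921 0.0037358175090989377
lid approx px [438.5054167  244.54597703]
off 393 199
mat top 912 (np.float64(401.6), np.float64(164.7)) [ 0.6489 -0.2517  0.003 ] rectc [ 0.649  -0.2519] [(np.float64(0.0946), np.float64(168.4)), (np.float64(0.0974), np.float64(78.9))]
lidbar top 120 (np.float64(439.0), np.float64(235.9)) [ 0.4238 -0.346   0.045 ] rectc [ 0.4238 -0.3459] [(np.float64(0.0179), np.float64(128.2)), (np.float64(0.0567), np.float64(37.400000000000006))]
scene rim pts 883 [ 0.6407 -0.0446  0.0723] z 0.091 0.0039889117441014015
lid approx px [196.49088339 242.50954931]
off 151 197
lidbar scene 131 (np.float64(198.2), np.float64(246.4)) [ 0.4317 -0.3513  0.045 ] rectc [ 0.4312 -0.3516] [(np.float64(0.0182), np.float64(143.9)), (np.float64(0.0605), np.float64(38.7))]
mat scene 1202 (np.float64(272.6), np.float64(303.0)) [ 0.6487 -0.2536  0.003 ] rectc [ 0.6489 -0.2555] [(np.float64(0.0928), np.float64(79.6)), (np.float64(0.0906), np.float64(168.6))]
```

View pics/lid_top.png

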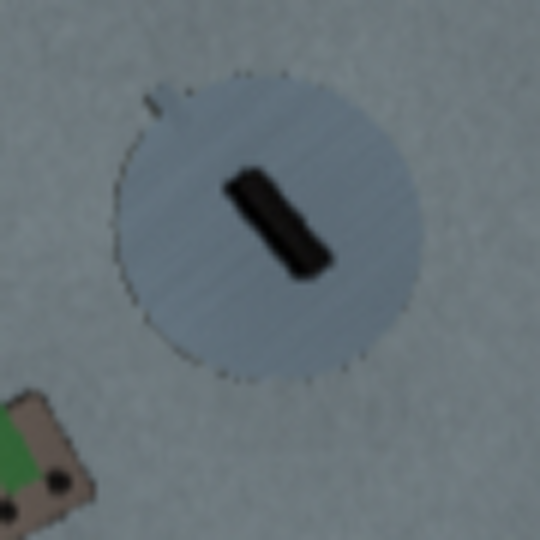

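View pics/lid_scene.png

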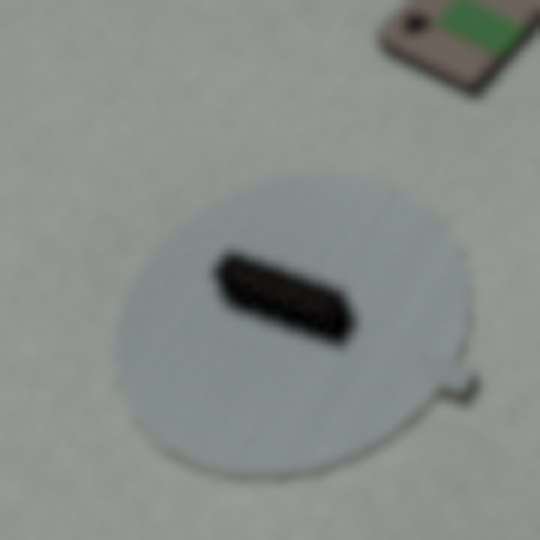

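```bash
python3 - <<'E'
from h import *
print(pt("top",393+270.5/6-.5,199+227.5/6-.5,.020),pt("scene",151+295.5/6-.5,197+327.5/6-.5,.020))
go(.638,-.0535,.18,np.radians(64));go(.638,-.0535,.18,np.radians(-26))
E
```

```text
[ 0.42416098 -0.34841789  0.02      ] [ 0.42938852 -0.35224162  0.02      ]
clk 0.10 tcp [ 0.166  -0.471   0.2305] jawyaw deg -70.6 j6 1.57 grip 0.0855 tilt [-6.0e-04  1.8e-03 -1.0e+00]
world yaw chg -0.7926 -> tool z turn 0.7926 rad = rows units 7.93
tool-axis shift [ 0.5839 -0.2368  0.051 ]
clk 0.10 tcp [ 0.166  -0.471   0.2305] jawyaw deg -70.6 j6 1.57 grip 0.0855 tilt [-6.0e-04  1.8e-03 -1.0e+00]
world yaw chg 0.7782 -> tool z turn -0.7782 rad = rows units -7.78
tool-axis shift [ 0.5839 -0.2368  0.051 ]
```

send_rows:
  moves:
    - [0.0417, -0.0169, 0, 0]
    - [0.0417, -0.0169, 0, 0]
    - [0.0417, -0.0169, 0, 0]
    - [0.0417, -0.0169, 0, 0]
    - [0.0417, -0.0169, 0, 0]
    - [0.0417, -0.0169, 0, 0]
    - [0.0417, -0.0169, 0, 0]
    - [0.0417, -0.0169, 0, 0]
    - [0.0417, -0.0169, 0, 0]
    - [0.0417, -0.0169, 0, 0]
    - [0.0417, -0.0169, 0, 0]
    - [0.0417, -0.0169, 0, 0]
    - [0.0417, -0.0169, 0, 0]
    - [0.0417, -0.0169, 0, 0]
  claw: 0.0

```text
clock: 1.5
eef_pos: [0.639, -0.0529, 0.2307]
tool_rot: [0.986, 0.169, -0.001, -0.0]
ft_force: [0.6, -0.7, 0.8]
grip_width: 0.0429
```

send_rows:
  moves:
    - [0, 0, 0.01, -1]
    - [0, 0, 0.01, -1]
    - [0, 0, 0.01, -1]
    - [0, 0, 0.01, -1]
    - [0, 0, 0.01, -1]
    - [0, 0, 0, -1]
    - [0, 0, 0, -1]
    - [0, 0, 0, -0.78]
    - [0, 0, 0, 0]
    - [0, 0, 0, 0]

```text
clock: 2.5
eef_pos: [0.6379, -0.0544, 0.1808]
tool_rot: [0.849, 0.529, -0.0, -0.0]
ft_force: [-0.2, 0.7, 0.9]
grip_width: 0.0425
```

```bash
python3 - <<'E'
from h import *
go(.638,-.0535,.053,np.radians(-26))
for n in("scene","top"):
    p,d=cams.camera(n); cv2.imwrite(f"pics/{n}1.png",p)
    u,v=map(int,proj(n,pose()[0]["eef_pos"]));print(n,proj(n,pose()[0]["eef_pos"]),u-60,v-50)
    crop(p,u-60,v-50,120,100,6,f"pics/{n}1c.png")
E
```

```text
clk 2.50 tcp [ 0.6379 -0.0544  0.1808] jawyaw deg -26.1 j6 1.94 grip 0.0425 tilt [-9.e-04  1.e-04 -1.e+00]
world yaw chg 0.0019 -> tool z turn -0.0019 rad = rows units -0.02
tool-axis shift [ 0.0009 -0.0002  0.1278]
scene [341.47235356 222.86528916] 281 172
top [340.14232544 153.06843444] 280 103
```

View pics/scene1c.png

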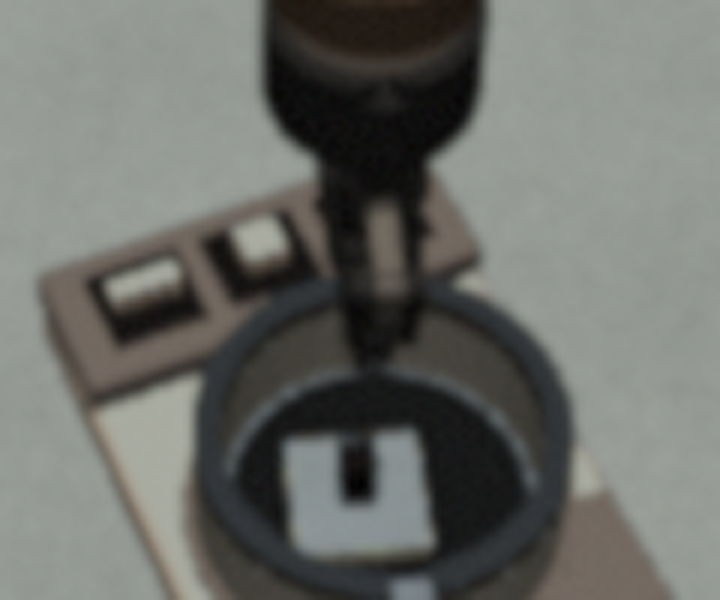

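View pics/top1c.png

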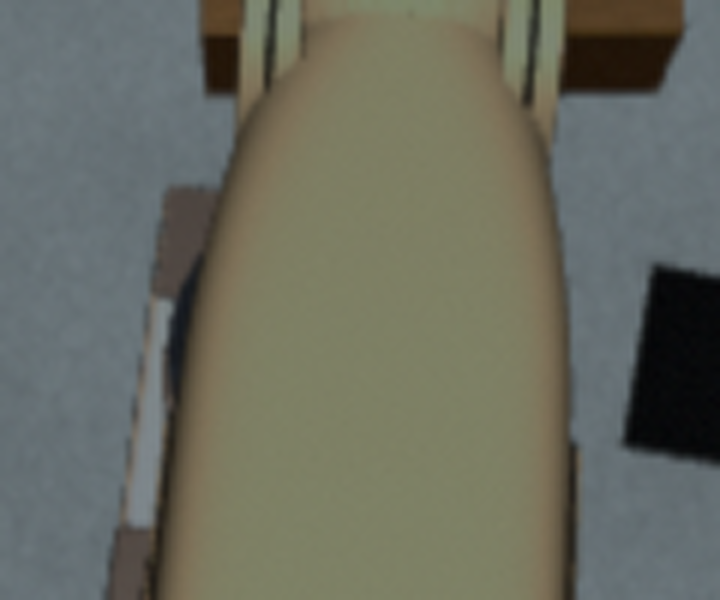

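send_rows:
  moves:
    - [0.001, 0, 0.04, 0]
    - [0, 0, 0.03, 0]
    - [0, 0, 0.03, 0]
    - [0, 0, 0.015, 0]
    - [0, 0, 0.01, 0]
    - [0, 0, 0, 0]

```text
clock: 3.2
eef_pos: [0.6376, -0.0534, 0.0548]
tool_rot: [0.848, 0.53, -0.001, -0.001]
ft_force: [-0.5, 0.6, -0.1]
grip_width: 0.0427
```

```bash
python3 - <<'E'
from h import *
go(.638,-.0535,.053,np.radians(-26))
n="scene"
p,d=cams.camera(n); cv2.imwrite(f"pics/{n}2.png",p)
crop(p,281,172,120,100,6,f"pics/{n}2c.png")
E
```

```text
clk 3.20 tcp [ 0.6376 -0.0534  0.0548] jawyaw deg -26.0 j6 1.94 grip 0.0427 tilt [-2.9e-03  3.0e-04 -1.0e+00]
world yaw chg 0.0006 -> tool z turn -0.0006 rad = rows units -0.01
tool-axis shift [0.0001 0.0004 0.0018]
```

View pics/scene2c.png

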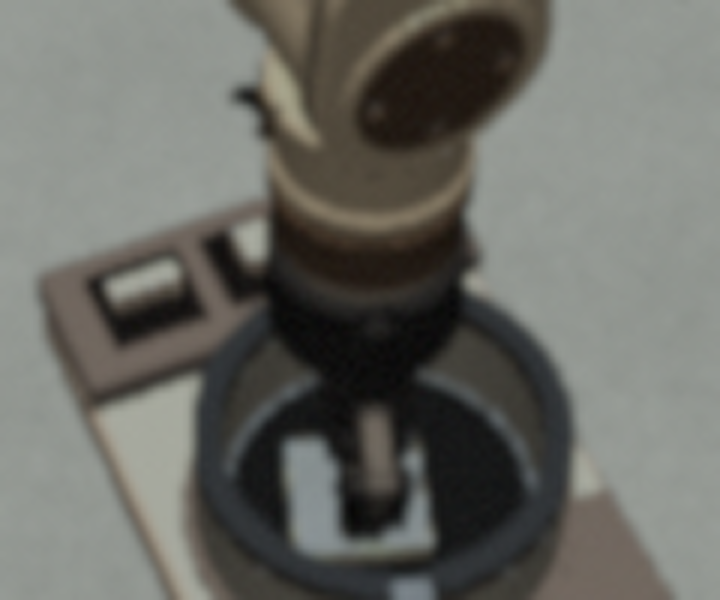

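send_rows:
  moves:
    - [0, 0, 0, 0]
    - [0, 0, 0, 0]
    - [0, 0, 0, 0]
    - [0, 0, 0, 0]
    - [0, 0, 0, 0]
    - [0, 0, 0, 0]
  claw: -1

```text
clock: 3.85
eef_pos: [0.6398, -0.0536, 0.0581]
tool_rot: [0.848, 0.53, 0.001, 0.001]
ft_force: [0.9, 0.3, 6.6]
grip_width: 0.0146
```

send_rows:
  moves:
    - [0, 0, -0.01, 0]
    - [0, 0, -0.03, 0]
    - [0, 0, -0.04, 0]
    - [0, 0, -0.04, 0]
    - [0, 0, -0.01, 0]
    - [0, 0, 0, 0]

```text
clock: 4.45
eef_pos: [0.6398, -0.0536, 0.1888]
tool_rot: [0.848, 0.53, 0.002, 0.001]
ft_force: [0.2, -0.0, -2.3]
grip_width: 0.0146
```

```bash
python3 - <<'E'
from h import *
go(.649,-.2525,.15,np.radians(-11));print(pose()[0]["ft_force"])
n="scene"
p,d=cams.camera(n); cv2.imwrite(f"pics/{n}3.png",p)
crop(p,261,132,160,140,5,f"pics/{n}3c.png")
E
```

```text
clk 4.45 tcp [ 0.6398 -0.0536  0.1888] jawyaw deg -26.0 j6 1.94 grip 0.0146 tilt [ 4.7e-03 -4.0e-04 -1.0e+00]
world yaw chg 0.2621 -> tool z turn -0.2621 rad = rows units -2.62
tool-axis shift [-0.1748  0.0953  0.0389]
[ 0.1658925  -0.03936945 -2.29085772]
```

View pics/scene3c.png

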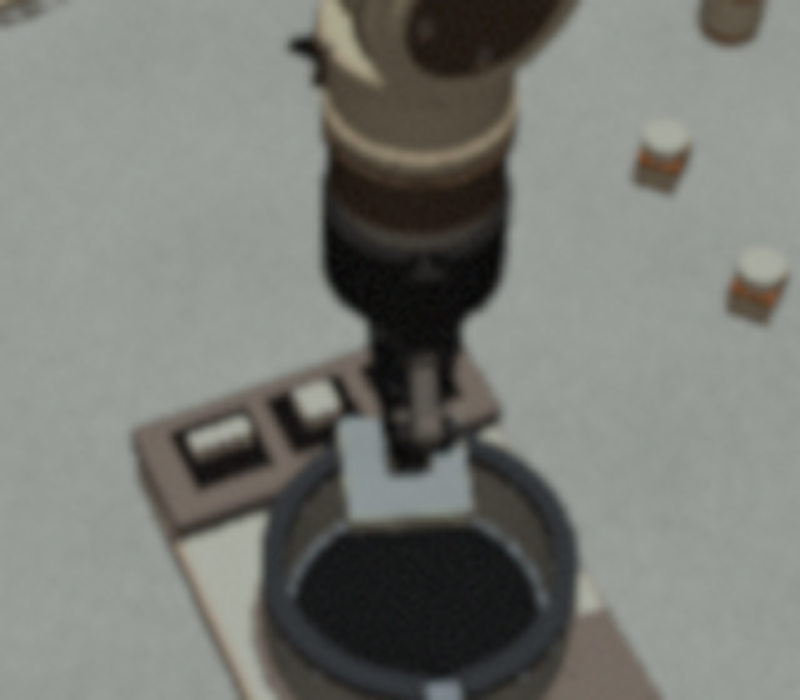

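send_rows:
  moves:
    - [-0.035, 0.0191, 0, 0]
    - [-0.035, 0.0191, 0, 0]
    - [-0.035, 0.0191, 0, 0]
    - [-0.035, 0.0191, 0, 0]
    - [-0.035, 0.0191, 0, 0]
    - [0, 0, 0.03, -1]
    - [0, 0, 0.03, -1]
    - [0, 0, 0.03, -0.62]
    - [0, 0, 0.03, 0]
    - [0, 0, 0.025, 0]
    - [0, 0, 0, 0]
    - [0, 0, 0, 0]

```text
clock: 5.7
eef_pos: [0.6459, -0.252, 0.0388]
tool_rot: [0.772, 0.636, -0.001, -0.002]
ft_force: [0.6, -0.6, -1.3]
grip_width: 0.0149
```

```bash
python3 - <<'E'
from h import *
go(.649,-.2525,.025,np.radians(-11));print(pose()[0]["ft_force"])
for n in ("scene","top"):
    p,d=cams.camera(n); cv2.imwrite(f"pics/{n}4.png",p)
    u,v=map(int,proj(n,(.649,-.2525,.02)))
    crop(p,u-50,v-50,100,100,5,f"pics/{n}4c.png");print(u-50,v-50)
E
```

```text
clk 5.70 tcp [ 0.6459 -0.252   0.0388] jawyaw deg -11.0 j6 1.39 grip 0.0149 tilt [-0.0049  0.0019 -1.    ]
world yaw chg 0.0000 -> tool z turn -0.0000 rad = rows units -0.00
tool-axis shift [0.0001 0.0032 0.0138]
[ 0.60136151 -0.63297188 -1.34135851]
222 249
352 113
```

View pics/scene4c.png

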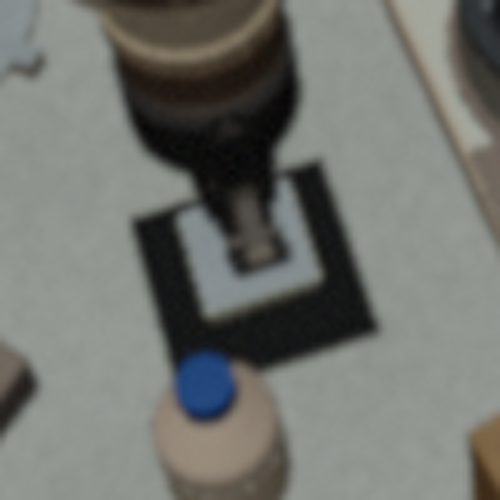

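```bash
python3 - <<'E'
from h import *
q=[pt("scene",222+(u+.5)/5-.5,249+(v+.5)/5-.5,.029) for u,v in((178,212),(290,180),(323,275),(207,318))]
print(np.mean(q,0),[np.linalg.norm(q[i]-q[i-1]).round(4) for i in range(4)])
m=[pt("scene",222+(u+.5)/5-.5,249+(v+.5)/5-.5,.003) for u,v in((135,220),(320,160),(377,328))]
print((m[0]+m[2])/2, np.linalg.norm(m[0]-m[1]),np.linalg.norm(m[2]-m[1]))
E
```

```text
[ 0.64730855 -0.25307749  0.029     ] [np.float64(0.0574), np.float64(0.0556), np.float64(0.0531), np.float64(0.0572)]
[ 0.64894942 -0.25442481  0.003     ] 0.09535296155659374 0.09503198337046377
```

send_rows:
  moves:
    - [-0.001, 0.002, 0.004, 0]
    - [0, 0, 0.004, 0]
    - [0, 0, 0.003, 0]
    - [0, 0, 0.003, 0]
    - [0, 0, 0, 0]

```text
clock: 6.3
eef_pos: [0.6489, -0.2538, 0.0266]
tool_rot: [0.772, 0.636, -0.0, -0.001]
ft_force: [-0.1, -0.7, -1.5]
grip_width: 0.0146
```

send_rows:
  moves:
    - [0, 0, 0.002, 0]
    - [0, 0, 0.002, 0]
    - [0, 0, 0.002, 0]
    - [0, 0, 0, 0]

```text
clock: 6.7
eef_pos: [0.6497, -0.2541, 0.0251]
tool_rot: [0.772, 0.636, 0.0, 0.001]
ft_force: [-5.9, 1.3, 13.1]
grip_width: 0.0145
```

send_rows:
  moves:
    - [0, 0, -0.002, 0]
    - [0, 0, 0, 0]
    - [0, 0, 0, 0]
    - [0, 0, 0, 0]
    - [0, 0, -0.02, 0]
    - [0, 0, -0.04, 0]
    - [0, 0, -0.04, 0]
    - [0, 0, -0.04, 0]
    - [0, 0, -0.04, 0]
    - [0, 0, 0, 0]
  claw: 0.0

```text
clock: 7.7
eef_pos: [0.6526, -0.2552, 0.2112]
tool_rot: [0.772, 0.636, 0.003, 0.006]
ft_force: [0.5, 0.1, 0.6]
grip_width: 0.0429
```

```bash
python3 - <<'E'
from h import *
for n in ("scene","top"):
    p,d=cams.camera(n); cv2.imwrite(f"pics/{n}5.png",p)
E
```

```text
(no output)
```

View pics/scene5.png

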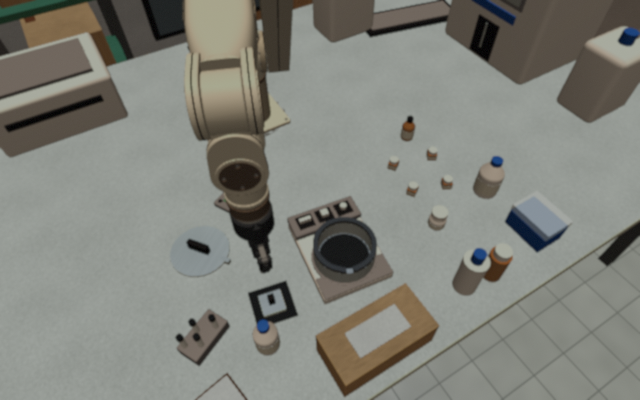

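```bash
cat >> h.py <<'E'
def pots(box=(.25,.72,.12,.5)):
    for n in("top","scene"):
        p,d=cams.camera(n);P=cloud(n,d);Z=P[...,2]
        m=(d>0)&(P[...,0]>box[0])&(P[...,0]<box[1])&(P[...,1]>box[2])&(P[...,1]<box[3])&(Z>.026)&(Z<.3)
        for a,cu,cv_,mm in comps(m,amin=30):
            q=P[mm]
            if a<110: print(n,a,q.mean(0).round(4))
        yield p
E
python3 - <<'E'
from h import *
list(pots())
go(.545,.2515,.15,np.radians(36))
E
```

```text
top 76 [0.5772 0.3534 0.0347]
top 69 [0.5441 0.2527 0.0352]
top 74 [0.4641 0.3911 0.0349]
top 69 [0.4347 0.2662 0.036 ]
scene 58 [0.4667 0.3872 0.0339]
scene 62 [0.4375 0.2621 0.0337]
scene 73 [0.58   0.3497 0.0336]
scene 69 [0.5478 0.248  0.0338]
clk 7.90 tcp [ 0.6488 -0.2538  0.2015] jawyaw deg -11.0 j6 1.39 grip 0.0427 tilt [-0.0027  0.001  -1.    ]
world yaw chg 0.8203 -> tool z turn -0.8203 rad = rows units -8.20
tool-axis shift [ 0.4761 -0.1981  0.0523]
```

send_rows:
  moves:
    - [0.0397, -0.0165, 0, 0]
    - [0.0397, -0.0165, 0, 0]
    - [0.0397, -0.0165, 0, 0]
    - [0.0397, -0.0165, 0, 0]
    - [0.0397, -0.0165, 0, 0]
    - [0.0397, -0.0165, 0, 0]
    - [0.0397, -0.0165, 0, 0]
    - [0.0397, -0.0165, 0, 0]
    - [0.0397, -0.0165, 0, 0]
    - [0.0397, -0.0165, 0, 0]
    - [0.0397, -0.0165, 0, 0]
    - [0.0397, -0.0165, 0, 0]
  claw: 0.3

```text
clock: 9.1
eef_pos: [0.5443, 0.2525, 0.201]
tool_rot: [0.772, 0.636, -0.002, -0.0]
ft_force: [0.8, -0.7, -0.6]
grip_width: 0.0556
```

send_rows:
  moves:
    - [0, 0, 0.01, -1]
    - [0, 0, 0.01, -1]
    - [0, 0, 0.01, -1]
    - [0, 0, 0.01, -1]
    - [0, 0, 0.01, -1]
    - [0, 0, 0.01, -1]
    - [0, 0, 0.01, -1]
    - [0, 0, 0.01, -1]
    - [0, 0, 0.01, -0.2]
    - [0, 0, 0.01, 0]
    - [0, 0, 0.01, 0]
    - [0, 0, 0.01, 0]
    - [0, 0, 0, 0]

```text
clock: 10.4
eef_pos: [0.5447, 0.2508, 0.0812]
tool_rot: [0.454, 0.891, -0.001, -0.001]
ft_force: [-0.2, -0.8, -1.1]
grip_width: 0.0556
```

```bash
python3 - <<'E'
from h import *
go(.545,.2515,.012,np.radians(36))
n="scene";p,d=cams.camera(n); crop(p,360,120,110,100,6,f"pics/{n}6c.png")
E
```

```text
clk 10.40 tcp [0.5447 0.2508 0.0812] jawyaw deg 36.0 j6 1.37 grip 0.0556 tilt [-0.0033 -0.0014 -1.    ]
world yaw chg 0.0009 -> tool z turn -0.0009 rad = rows units -0.01
tool-axis shift [0.0003 0.0008 0.0692]
```

View pics/scene6c.png

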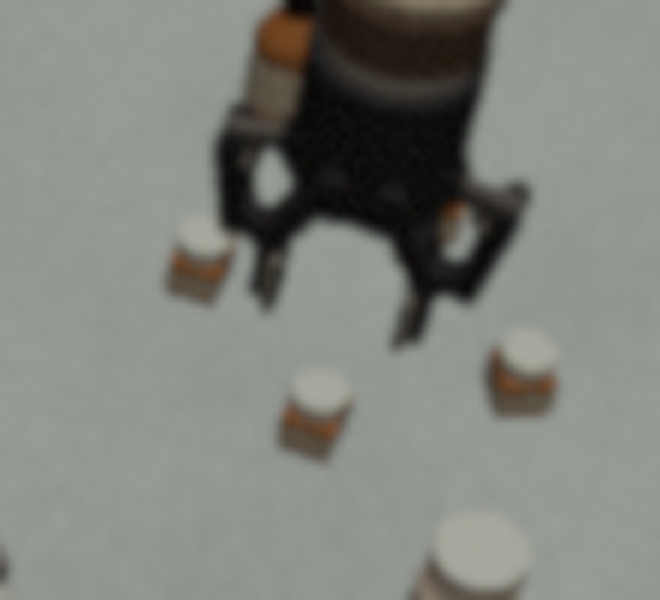

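send_rows:
  moves:
    - [0, 0.001, 0.03, 0]
    - [0, 0, 0.02, 0]
    - [0, 0, 0.01, 0]
    - [0, 0, 0.008, 0]
    - [0, 0, 0, 0]

```text
clock: 10.95
eef_pos: [0.5466, 0.2519, 0.0149]
tool_rot: [0.454, 0.891, -0.0, -0.0]
ft_force: [-0.1, -0.6, -0.3]
grip_width: 0.0555
```

send_rows:
  moves:
    - [0, 0, 0, 0]
    - [0, 0, 0, 0]
    - [0, 0, 0, 0]
    - [0, 0, 0, 0]
    - [0, 0, 0, 0]
  claw: -1

```text
clock: 11.45
eef_pos: [0.5479, 0.2525, 0.0168]
tool_rot: [0.454, 0.891, 0.001, 0.001]
ft_force: [-0.6, -0.3, 5.5]
grip_width: 0.0262
```

send_rows:
  moves:
    - [0, 0, -0.01, 0]
    - [0, 0, -0.03, 0]
    - [0, 0, -0.04, 0]
    - [0, 0, -0.04, 0]
    - [0, 0, -0.03, 0]
    - [0, 0, 0, 0]

```text
clock: 12.05
eef_pos: [0.5497, 0.2533, 0.1715]
tool_rot: [0.454, 0.891, 0.004, 0.003]
ft_force: [0.5, 0.0, -0.3]
grip_width: 0.0259
```

```bash
python3 - <<'E'
from h import *
go(.6616,-.0636,.15,np.radians(45))
n="scene";p,d=cams.camera(n); crop(p,360,90,110,100,6,f"pics/{n}7c.png")
E
```

```text
clk 12.05 tcp [0.5497 0.2533 0.1715] jawyaw deg 36.0 j6 1.37 grip 0.0259 tilt [ 0.0096  0.0044 -0.9999]
world yaw chg 0.1574 -> tool z turn -0.1574 rad = rows units -1.57
tool-axis shift [-0.3222 -0.0959  0.0212]
```

View pics/scene7c.png

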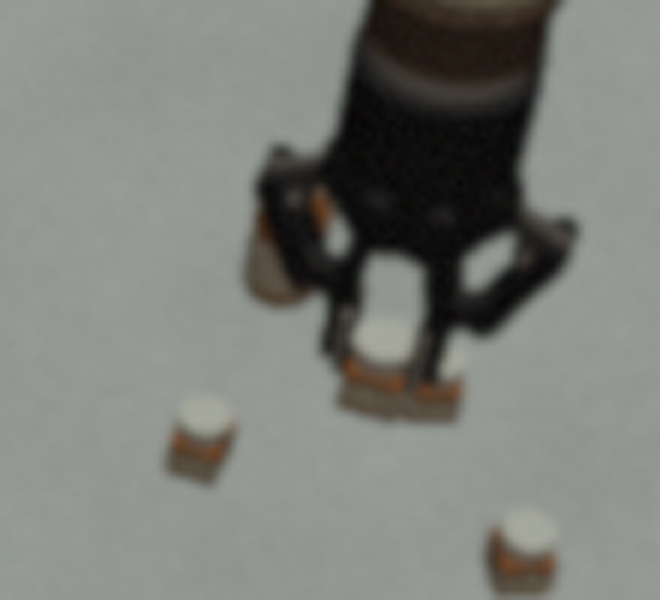

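send_rows:
  moves:
    - [-0.0403, -0.012, 0, 0]
    - [-0.0403, -0.012, 0, 0]
    - [-0.0403, -0.012, 0, 0]
    - [-0.0403, -0.012, 0, 0]
    - [-0.0403, -0.012, 0, 0]
    - [-0.0403, -0.012, 0, 0]
    - [-0.0403, -0.012, 0, 0]
    - [-0.0403, -0.012, 0, 0]
    - [0, 0, 0.01, -1]
    - [0, 0, 0.015, -0.57]
    - [0, 0, 0, 0]

```text
clock: 13.2
eef_pos: [0.6557, -0.0657, 0.1357]
tool_rot: [0.383, 0.924, -0.001, -0.004]
ft_force: [-1.4, -0.1, 0.2]
grip_width: 0.0257
```

```bash
python3 - <<'E'
from h import *
go(.6616,-.0636,.053,np.radians(45))
n="scene";p,d=cams.camera(n); crop(p,280,150,120,110,6,f"pics/{n}8c.png")
E
```

```text
clk 13.20 tcp [ 0.6557 -0.0657  0.1357] jawyaw deg 44.9 j6 0.69 grip 0.0257 tilt [-8.6e-03  9.0e-04 -1.0e+00]
world yaw chg 0.0016 -> tool z turn -0.0016 rad = rows units -0.02
tool-axis shift [-0.0032  0.0062  0.0826]
```

View pics/scene8c.png

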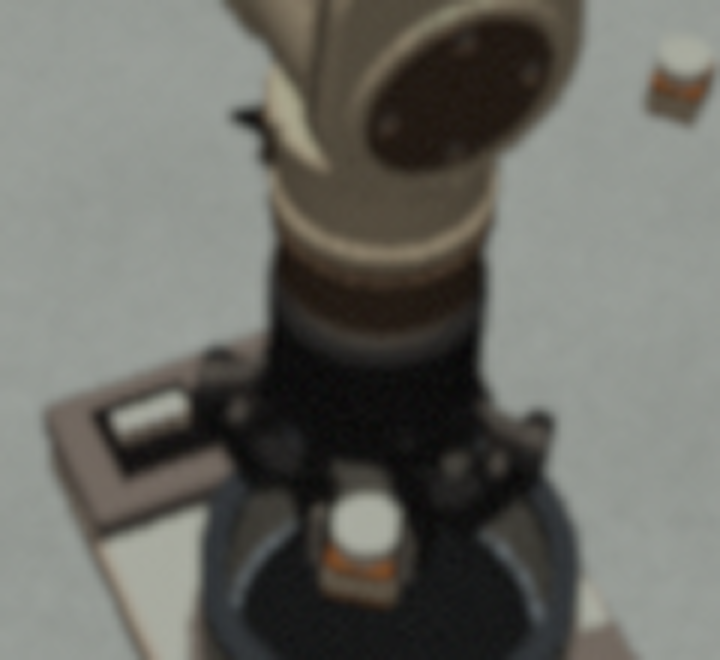

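send_rows:
  moves:
    - [-0.002, 0.005, 0.02, 0]
    - [0, 0, 0.02, 0]
    - [0, 0, 0.02, 0]
    - [0, 0, 0.01, 0]
    - [0, 0, 0.005, 0]
    - [0, 0, 0, 0]
    - [0, 0, 0, 0]

```text
clock: 13.95
eef_pos: [0.6642, -0.0631, 0.0664]
tool_rot: [0.383, 0.924, 0.0, 0.001]
ft_force: [0.2, 0.8, -0.5]
grip_width: 0.0259
```

send_rows:
  moves:
    - [0, -0.001, 0.005, 0]
    - [0, 0, 0.004, 0]
    - [0, 0, 0.003, 0]
    - [0, 0, 0, 0]
    - [0, 0, 0, 0]

```text
clock: 14.45
eef_pos: [0.6627, -0.0639, 0.0532]
tool_rot: [0.383, 0.924, -0.0, -0.0]
ft_force: [-0.2, -0.0, -0.1]
grip_width: 0.0259
```

send_rows:
  moves:
    - [0, 0, 0.002, 0]
    - [0, 0, 0.001, 0]
    - [0, 0, 0, 0]

```text
clock: 14.75
eef_pos: [0.6629, -0.0639, 0.0528]
tool_rot: [0.383, 0.924, 0.0, 0.001]
ft_force: [-5.2, 0.6, 9.6]
grip_width: 0.0258
```

send_rows:
  moves:
    - [0, 0, -0.002, 0]
    - [0, 0, 0, 0]
    - [0, 0, 0, 0]
    - [0, 0, -0.01, 0]
    - [0, 0, -0.02, 0]
    - [0, 0, -0.03, 0]
    - [0, 0, -0.04, 0]
    - [0, 0, -0.04, 0]
    - [0, 0, -0.01, 0]
    - [0, 0, 0, 0]
    - [0, 0, 0, 0]
  claw: -0.1

```text
clock: 15.85
eef_pos: [0.6622, -0.0639, 0.2013]
tool_rot: [0.383, 0.924, -0.0, -0.001]
ft_force: [-0.3, 0.1, -0.5]
grip_width: 0.0382
```

```bash
python3 - <<'E'
from h import *
P=list(pots());cv2.imwrite("pics/scene9.png",P[1])
crop(P[1],280,150,120,110,6,"pics/scene9c.png")
go(.4355,.265,.10,np.radians(34))
E
```

```text
top 70 [0.5767 0.3541 0.0353]
top 71 [0.4644 0.3914 0.036 ]
top 70 [0.4352 0.2666 0.0355]
scene 58 [0.4669 0.3873 0.0337]
scene 58 [0.4371 0.2624 0.0343]
scene 72 [0.5799 0.3494 0.0342]
clk 15.95 tcp [ 0.6616 -0.0638  0.1999] jawyaw deg 45.0 j6 0.69 grip 0.0386 tilt [-4.3e-03  4.0e-04 -1.0e+00]
world yaw chg -0.1916 -> tool z turn 0.1916 rad = rows units 1.92
tool-axis shift [0.392  0.0727 0.101 ]
```

View pics/scene9c.png

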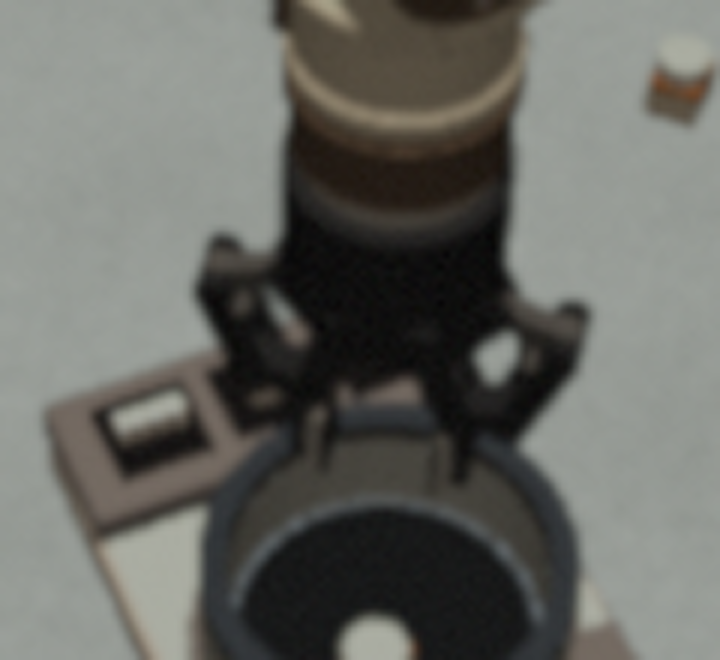

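send_rows:
  moves:
    - [0.0392, 0.0073, 0, 0]
    - [0.0392, 0.0073, 0, 0]
    - [0.0392, 0.0073, 0, 0]
    - [0.0392, 0.0073, 0, 0]
    - [0.0392, 0.0073, 0, 0]
    - [0.0392, 0.0073, 0, 0]
    - [0.0392, 0.0073, 0, 0]
    - [0.0392, 0.0073, 0, 0]
    - [0.0392, 0.0073, 0, 0]
    - [0.0392, 0.0073, 0, 0]
    - [0, 0, 0.04, 1]
    - [0, 0, 0.04, 0.92]
    - [0, 0, 0.03, 0]
    - [0, 0, 0, 0]
    - [0, 0, 0, 0]
  claw: 0.3

```text
clock: 17.45
eef_pos: [0.4365, 0.2644, 0.0914]
tool_rot: [0.47, 0.883, -0.001, -0.001]
ft_force: [0.4, -0.1, 0.4]
grip_width: 0.0555
```

```bash
python3 - <<'E'
from h import *
go(.4355,.265,.015,np.radians(34))
E
```

```text
clk 17.45 tcp [0.4365 0.2644 0.0914] jawyaw deg 34.0 j6 1.52 grip 0.0555 tilt [-0.0028 -0.0017 -1.    ]
world yaw chg 0.0003 -> tool z turn -0.0003 rad = rows units -0.00
tool-axis shift [ 0.001  -0.0002  0.0764]
```

send_rows:
  moves:
    - [0, 0, 0.03, 0]
    - [0, 0, 0.025, 0]
    - [0, 0, 0.015, 0]
    - [0, 0, 0.006, 0]
    - [0, 0, 0, 0]
    - [0, 0, 0, 0]

```text
clock: 18.05
eef_pos: [0.4386, 0.2657, 0.0178]
tool_rot: [0.47, 0.883, 0.001, 0.001]
ft_force: [0.2, -0.4, -0.3]
grip_width: 0.0554
```

send_rows:
  moves:
    - [0, 0, 0, 0]
    - [0, 0, 0, 0]
    - [0, 0, 0, 0]
    - [0, 0, 0, 0]
    - [0, 0, 0, 0]
  claw: -1

```text
clock: 18.55
eef_pos: [0.4382, 0.2655, 0.0177]
tool_rot: [0.47, 0.883, 0.001, 0.001]
ft_force: [-1.3, -0.4, 5.5]
grip_width: 0.026
```

send_rows:
  moves:
    - [0, 0, -0.01, 0]
    - [0, 0, -0.03, 0]
    - [0, 0, -0.04, 0]
    - [0, 0, -0.04, 0]
    - [0, 0, -0.03, 0]
    - [0, 0, 0, 0]
    - [0, 0, 0, 0]

```text
clock: 19.25
eef_pos: [0.4377, 0.2652, 0.1675]
tool_rot: [0.47, 0.883, 0.001, 0.001]
ft_force: [-0.1, 1.5, 0.1]
grip_width: 0.026
```

```bash
python3 - <<'E'
from h import *
go(.6164,-.0184,.15,np.radians(45))
n="scene";p,d=cams.camera(n); crop(p,340,70,110,100,6,f"pics/{n}10c.png")
E
```

```text
clk 19.25 tcp [0.4377 0.2652 0.1675] jawyaw deg 34.0 j6 1.52 grip 0.0260 tilt [ 0.002   0.0013 -1.    ]
world yaw chg 0.1924 -> tool z turn -0.1924 rad = rows units -1.92
tool-axis shift [-0.3351 -0.0104  0.0175]
```

View pics/scene10c.png

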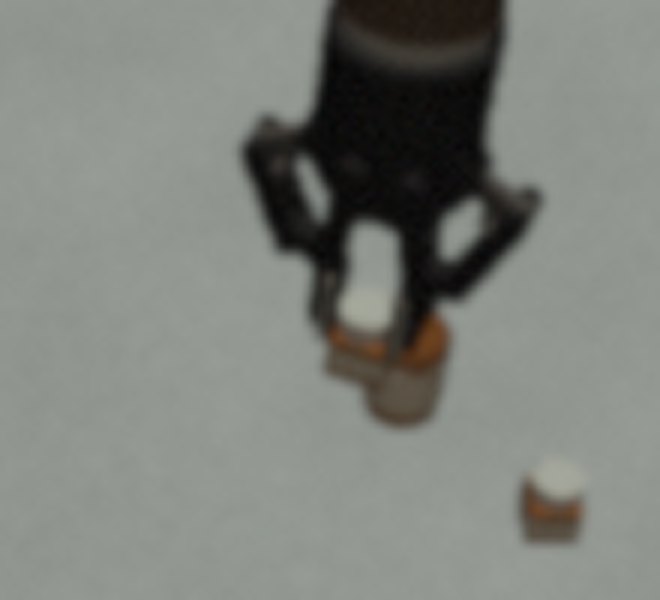

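send_rows:
  moves:
    - [-0.0419, -0.0013, 0, 0]
    - [-0.0419, -0.0013, 0, 0]
    - [-0.0419, -0.0013, 0, 0]
    - [-0.0419, -0.0013, 0, 0]
    - [-0.0419, -0.0013, 0, 0]
    - [-0.0419, -0.0013, 0, 0]
    - [-0.0419, -0.0013, 0, 0]
    - [-0.0419, -0.0013, 0, 0]
    - [0, 0, 0.015, -1]
    - [0, 0, 0.015, -0.92]
    - [0, 0, 0, 0]
    - [0, 0, 0, 0]
    - [0, 0, 0, 0]

```text
clock: 20.6
eef_pos: [0.616, -0.0184, 0.1365]
tool_rot: [0.383, 0.924, -0.0, -0.0]
ft_force: [-0.5, 0.3, -0.7]
grip_width: 0.0257
```

```bash
python3 - <<'E'
from h import *
go(.6164,-.0184,.054,np.radians(45))
n="scene";p,d=cams.camera(n); crop(p,280,150,120,110,6,f"pics/{n}11c.png")
E
```

```text
clk 20.60 tcp [ 0.616  -0.0184  0.1365] jawyaw deg 44.9 j6 0.76 grip 0.0257 tilt [-1.e-04  0.e+00 -1.e+00]
world yaw chg 0.0012 -> tool z turn -0.0012 rad = rows units -0.01
tool-axis shift [-0.0002  0.0003  0.0825]
```

View pics/scene11c.png

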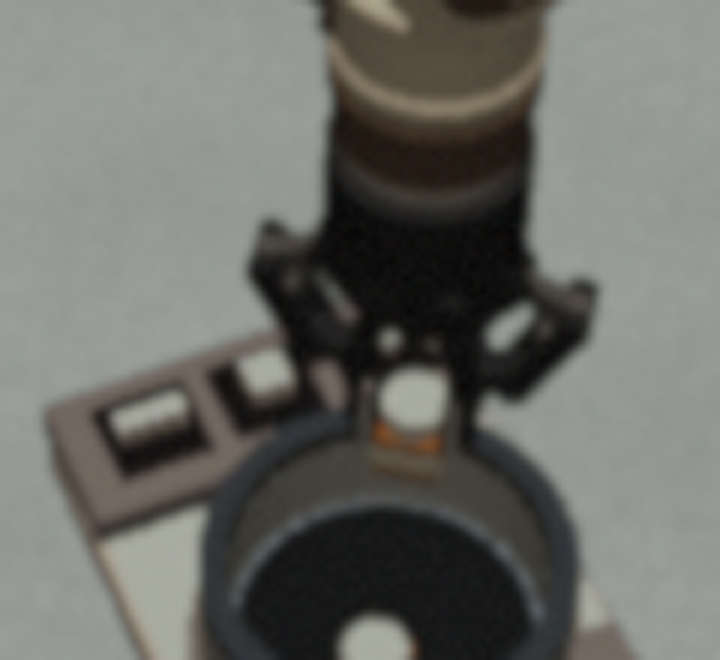

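send_rows:
  moves:
    - [0, 0, 0.02, 0]
    - [0, 0, 0.02, 0]
    - [0, 0, 0.02, 0]
    - [0, 0, 0.01, 0]
    - [0, 0, 0.007, 0]
    - [0, 0, 0.004, 0]
    - [0, 0, 0, 0]
    - [0, 0, 0, 0]

```text
clock: 21.45
eef_pos: [0.6167, -0.0188, 0.0562]
tool_rot: [0.383, 0.924, 0.0, 0.001]
ft_force: [0.2, 0.3, 0.4]
grip_width: 0.0257
```

send_rows:
  moves:
    - [0, 0, 0.002, 0]
    - [0, 0, 0.001, 0]
    - [0, 0, 0, 0]

```text
clock: 21.75
eef_pos: [0.6168, -0.0188, 0.0538]
tool_rot: [0.383, 0.924, 0.0, 0.001]
ft_force: [-0.8, 0.2, 4.2]
grip_width: 0.0259
```

Contact. I'll release it and check for pots 1 and 3.

send_rows:
  moves:
    - [0, 0, -0.001, 0]
    - [0, 0, 0, 0]
    - [0, 0, 0, 0]
    - [0, 0, -0.01, 0]
    - [0, 0, -0.02, 0]
    - [0, 0, -0.03, 0]
    - [0, 0, -0.04, 0]
    - [0, 0, -0.04, 0]
    - [0, 0, -0.01, 0]
    - [0, 0, 0, 0]
    - [0, 0, 0, 0]
  claw: -0.1

```text
clock: 22.85
eef_pos: [0.6155, -0.0187, 0.2025]
tool_rot: [0.383, 0.924, -0.0, -0.001]
ft_force: [0.2, 0.5, -0.3]
grip_width: 0.0386
```

```bash
python3 - <<'E'
from h import *
P=list(pots());cv2.imwrite("pics/scene12.png",P[1])
crop(P[1],280,150,120,110,6,"pics/scene12c.png")
go(.5775,.3525,.10,np.radians(-31))
go(.4655,.3895,.10,np.radians(-33))
E
```

```text
top 76 [0.5765 0.3541 0.0347]
top 76 [0.464  0.391  0.0354]
scene 60 [0.4671 0.387  0.0339]
scene 70 [0.5793 0.3499 0.0338]
clk 22.95 tcp [ 0.6148 -0.0188  0.2012] jawyaw deg 45.0 j6 0.76 grip 0.0383 tilt [-4.e-03  1.e-04 -1.e+00]
world yaw chg -1.3260 -> tool z turn 1.3260 rad = rows units 13.26
tool-axis shift [0.2887 0.2363 0.1013]
clk 22.95 tcp [ 0.6148 -0.0188  0.2012] jawyaw deg 45.0 j6 0.76 grip 0.0383 tilt [-4.e-03  1.e-04 -1.e+00]
world yaw chg -1.3609 -> tool z turn 1.3609 rad = rows units 13.61
tool-axis shift [0.394  0.1832 0.1018]
```

View pics/scene12c.png

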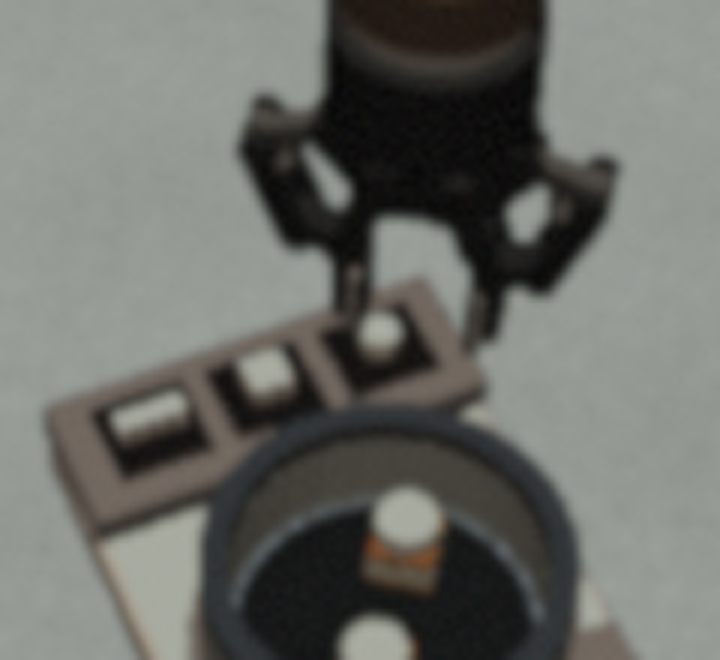

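send_rows:
  moves:
    - [0.0321, 0.0263, 0, 0]
    - [0.0321, 0.0263, 0, 0]
    - [0.0321, 0.0263, 0, 0]
    - [0.0321, 0.0263, 0, 0]
    - [0.0321, 0.0263, 0, 0]
    - [0.0321, 0.0263, 0, 0]
    - [0.0321, 0.0263, 0, 0]
    - [0.0321, 0.0263, 0, 0]
    - [0.0321, 0.0263, 0, 0]
    - [0, 0, 0, 0]
  claw: 0.2

```text
clock: 23.95
eef_pos: [0.5768, 0.3581, 0.2001]
tool_rot: [0.38, 0.925, -0.001, -0.002]
ft_force: [-0.2, -0.5, 0.2]
grip_width: 0.0514
```

send_rows:
  moves:
    - [0, 0, 0, 1]
    - [0, 0, 0, 1]
    - [0, 0, 0, 1]
    - [0, 0, 0, 1]
    - [0, 0, 0, 1]
    - [0, 0, 0, 1]
    - [0, 0, 0, 1]
    - [0, 0, 0, 1]
    - [0, 0, 0, 1]
    - [0, 0, 0, 1]
    - [0, 0, 0, 1]
    - [0, 0, 0, 1]
    - [0, 0, 0, 1]
    - [0, 0, 0, 0.26]
    - [0, 0, 0, 0]
    - [0, 0, 0, 0]

```text
clock: 25.55
eef_pos: [0.5791, 0.3524, 0.2026]
tool_rot: [0.87, 0.493, -0.001, 0.0]
ft_force: [-0.5, -0.5, 0.6]
grip_width: 0.051
```

```bash
python3 - <<'E'
from h import *
go(.5775,.3525,.016,np.radians(-31))
print(pt("top",166,155,.13),pt("top",242,153,.06))
n="scene";p,d=cams.camera(n); crop(p,390,100,130,110,6,f"pics/{n}13c.png")
E
```

```text
clk 25.55 tcp [0.5791 0.3524 0.2026] jawyaw deg -30.9 j6 2.66 grip 0.0510 tilt [-1.1e-03 -7.0e-04 -1.0e+00]
world yaw chg -0.0010 -> tool z turn 0.0010 rad = rows units 0.01
tool-axis shift [-0.0005 -0.0014  0.1866]
[0.64943546 0.43714496 0.13      ] [0.67344894 0.23557993 0.06      ]
```

View pics/scene13c.png

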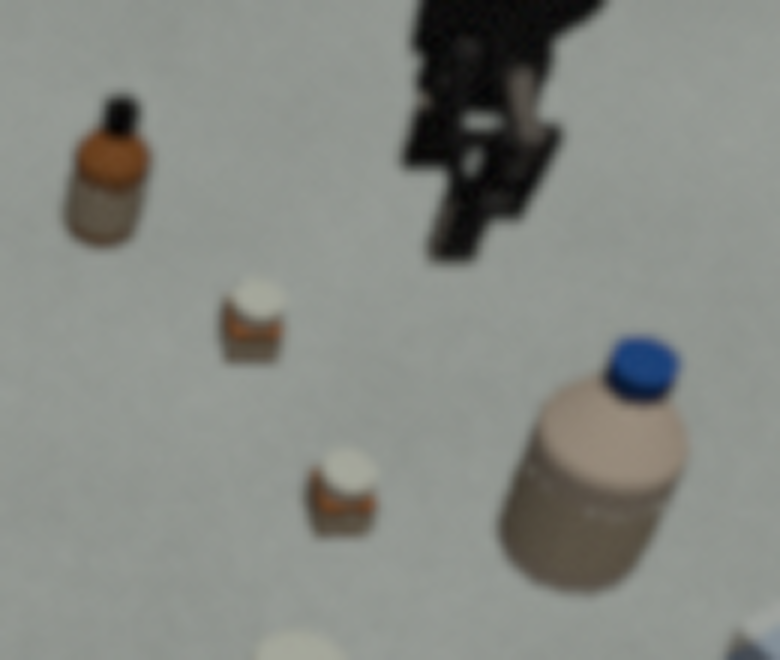

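send_rows:
  moves:
    - [0, -0.001, 0.04, 0]
    - [0, 0, 0.04, 0]
    - [0, 0, 0.04, 0]
    - [0, 0, 0.03, 0]
    - [0, 0, 0.02, 0]
    - [0, 0, 0.01, 0]
    - [0, 0, 0.005, 0]
    - [0, 0, 0, 0]
    - [0, 0, 0, 0]

```text
clock: 26.5
eef_pos: [0.5794, 0.354, 0.0199]
tool_rot: [0.87, 0.493, 0.001, -0.0]
ft_force: [1.2, -0.8, -1.1]
grip_width: 0.0513
```

send_rows:
  moves:
    - [0, 0, 0, 0]
    - [0, 0, 0, 0]
    - [0, 0, 0, 0]
    - [0, 0, 0, 0]
    - [0, 0, 0, 0]
  claw: -1

```text
clock: 27.0
eef_pos: [0.5794, 0.354, 0.0201]
tool_rot: [0.87, 0.492, 0.002, -0.0]
ft_force: [-0.1, -0.9, 5.6]
grip_width: 0.0257
```

send_rows:
  moves:
    - [0, 0, -0.01, 0]
    - [0, 0, -0.03, 0]
    - [0, 0, -0.04, 0]
    - [0, 0, -0.04, 0]
    - [0, 0, -0.03, 0]
    - [0, 0, 0, 0]
    - [0, 0, 0, 0]

```text
clock: 27.7
eef_pos: [0.5787, 0.3536, 0.1694]
tool_rot: [0.87, 0.492, 0.001, -0.0]
ft_force: [0.6, -0.6, -1.5]
grip_width: 0.0254
```

```bash
python3 - <<'E'
from h import *
go(.6616,-.0184,.15,np.radians(-45))
n="scene";p,d=cams.camera(n); crop(p,390,90,130,110,6,f"pics/{n}14c.png")
E
```

```text
clk 27.70 tcp [0.5787 0.3536 0.1694] jawyaw deg -31.0 j6 2.66 grip 0.0254 tilt [ 1.6e-03  9.0e-04 -1.0e+00]
world yaw chg -0.2444 -> tool z turn 0.2444 rad = rows units 2.44
tool-axis shift [-0.2762  0.2626  0.0192]
```

View pics/scene14c.png

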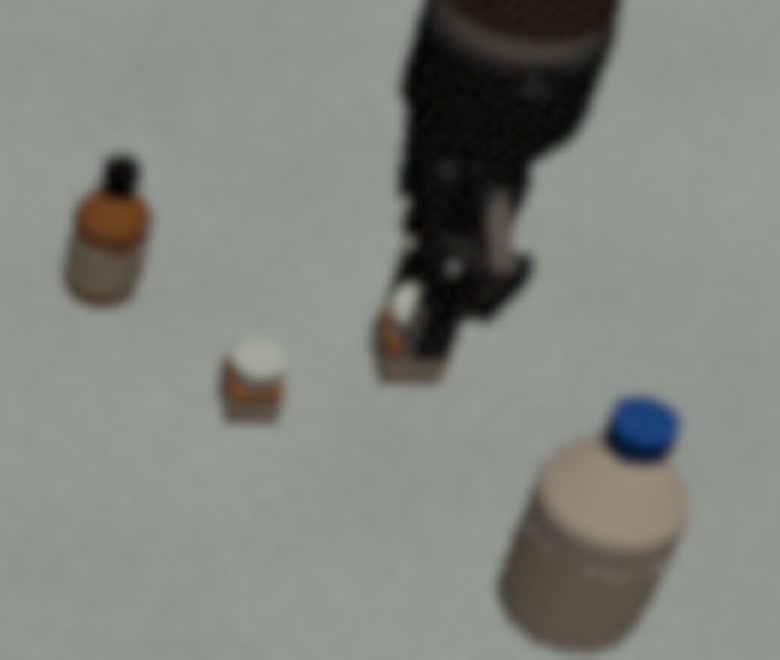

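send_rows:
  moves:
    - [-0.0302, 0.0293, 0, 0]
    - [-0.0302, 0.0293, 0, 0]
    - [-0.0302, 0.0293, 0, 0]
    - [-0.0302, 0.0293, 0, 0]
    - [-0.0302, 0.0293, 0, 0]
    - [-0.0302, 0.0293, 0, 0]
    - [-0.0302, 0.0293, 0, 0]
    - [-0.0302, 0.0293, 0, 0]
    - [-0.0302, 0.0293, 0, 0]
    - [0, 0, 0.01, 1]
    - [0, 0, 0.01, 1]
    - [0, 0, 0.01, 0.44]
    - [0, 0, 0, 0]
    - [0, 0, 0, 0]
    - [0, 0, 0, 0]

```text
clock: 29.25
eef_pos: [0.6644, -0.0152, 0.1381]
tool_rot: [0.924, 0.383, -0.0, -0.0]
ft_force: [0.6, 0.3, 0.0]
grip_width: 0.0254
```

```bash
python3 - <<'E'
from h import *
go(.6651,-.0149,.057,np.radians(-45))
n="scene";p,d=cams.camera(n); crop(p,280,150,120,110,6,f"pics/{n}15c.png")
E
```

```text
clk 29.25 tcp [ 0.6644 -0.0152  0.1381] jawyaw deg -44.9 j6 2.33 grip 0.0254 tilt [-5.e-04 -0.e+00 -1.e+00]
world yaw chg -0.0014 -> tool z turn 0.0014 rad = rows units 0.01
tool-axis shift [0.0007 0.0003 0.0811]
```

View pics/scene15c.png

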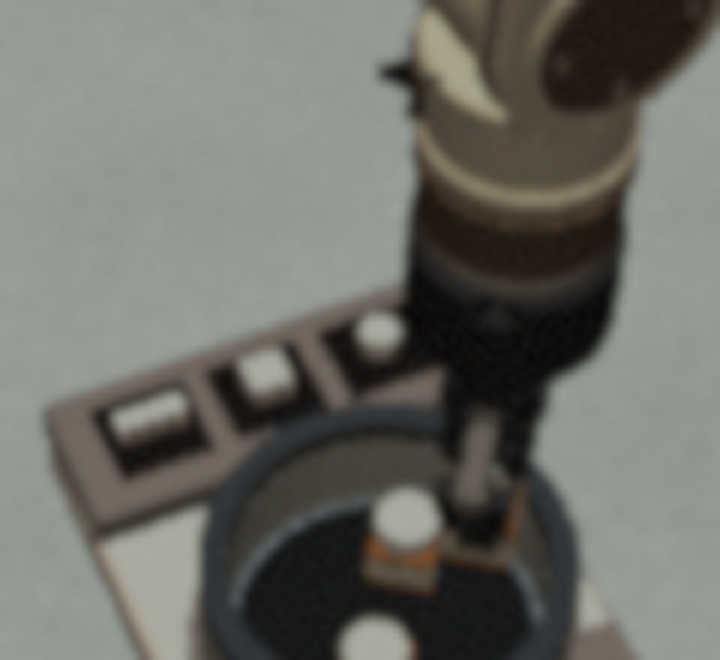

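send_rows:
  moves:
    - [-0.004, 0, 0.02, 0]
    - [0, 0, 0.02, 0]
    - [0, 0, 0.02, 0]
    - [0, 0, 0.01, 0]
    - [0, 0, 0.006, 0]
    - [0, 0, 0.003, 0]
    - [0, 0, 0, 0]
    - [0, 0, 0, 0]

```text
clock: 30.1
eef_pos: [0.6624, -0.0182, 0.0603]
tool_rot: [0.924, 0.383, 0.001, 0.0]
ft_force: [-0.1, -0.9, -0.1]
grip_width: 0.0256
```

send_rows:
  moves:
    - [0, 0, 0.002, 0]
    - [0, 0, 0.001, 0]
    - [0, 0, 0, 0]

```text
clock: 30.4
eef_pos: [0.6616, -0.0182, 0.0563]
tool_rot: [0.924, 0.383, -0.0, -0.0]
ft_force: [0.5, 0.3, -0.2]
grip_width: 0.0254
```

send_rows:
  moves:
    - [0, 0, 0.001, 0]
    - [0, 0, 0.001, 0]
    - [0, 0, 0, 0]

```text
clock: 30.7
eef_pos: [0.6617, -0.0182, 0.0561]
tool_rot: [0.924, 0.383, 0.0, 0.0]
ft_force: [-2.6, -0.5, 8.9]
grip_width: 0.0256
```

send_rows:
  moves:
    - [0, 0, -0.001, 0]
    - [0, 0, 0, 0]
    - [0, 0, 0, 0]
    - [0, 0, -0.01, 0]
    - [0, 0, -0.02, 0]
    - [0, 0, -0.03, 0]
    - [0, 0, -0.04, 0]
    - [0, 0, -0.04, 0]
    - [0, 0, -0.01, 0]
    - [0, 0, 0, 0]
    - [0, 0, 0, 0]
  claw: -0.1

```text
clock: 31.8
eef_pos: [0.6612, -0.0182, 0.2044]
tool_rot: [0.924, 0.383, -0.001, -0.0]
ft_force: [-0.4, -0.7, -0.0]
grip_width: 0.0382
```

```bash
python3 - <<'E'
from h import *
P=list(pots());cv2.imwrite("pics/scene16.png",P[1])
crop(P[1],280,150,120,110,6,"pics/scene16c.png")
go(.4655,.3895,.10,np.radians(-33))
E
```

```text
top 70 [0.4645 0.3916 0.0357]
scene 59 [0.4667 0.3873 0.0335]
clk 31.90 tcp [ 0.6605 -0.0182  0.2029] jawyaw deg -45.0 j6 2.33 grip 0.0384 tilt [-4.3e-03  1.0e-04 -1.0e+00]
world yaw chg 0.2090 -> tool z turn -0.2090 rad = rows units -2.09
tool-axis shift [ 0.1509 -0.4257  0.1038]
```

View pics/scene16c.png

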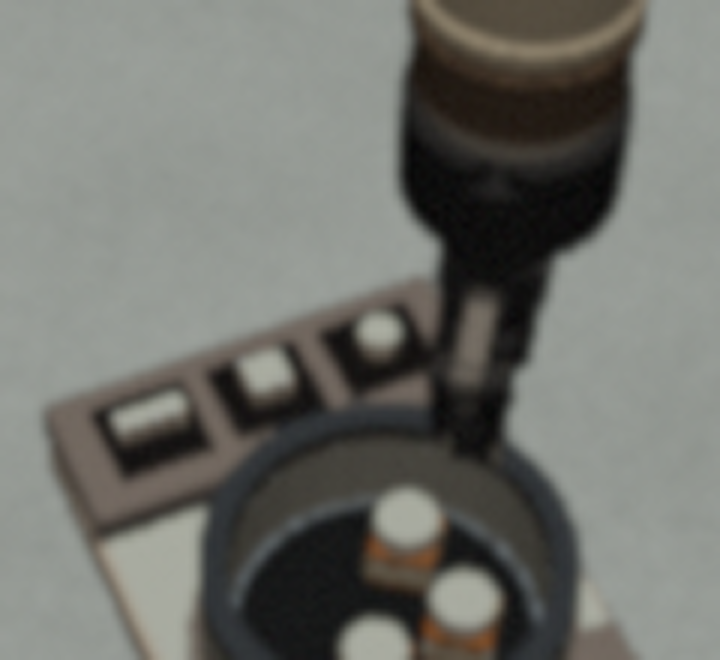

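send_rows:
  moves:
    - [0.0137, -0.0387, 0, 0]
    - [0.0137, -0.0387, 0, 0]
    - [0.0137, -0.0387, 0, 0]
    - [0.0137, -0.0387, 0, 0]
    - [0.0137, -0.0387, 0, 0]
    - [0.0137, -0.0387, 0, 0]
    - [0.0137, -0.0387, 0, 0]
    - [0.0137, -0.0387, 0, 0]
    - [0.0137, -0.0387, 0, 0]
    - [0.0137, -0.0387, 0, 0]
    - [0.0137, -0.0387, 0, 0]
    - [0, 0, 0.03, -1]
    - [0, 0, 0.03, -1]
    - [0, 0, 0.04, -0.09]
    - [0, 0, 0, 0]
    - [0, 0, 0, 0]
    - [0, 0, 0, 0]
  claw: 0.2

```text
clock: 33.6
eef_pos: [0.468, 0.3899, 0.1069]
tool_rot: [0.879, 0.477, 0.001, -0.0]
ft_force: [0.7, 0.4, -0.0]
grip_width: 0.0513
```

```bash
python3 - <<'E'
from h import *
go(.4655,.3895,.017,np.radians(-33))
E
```

```text
clk 33.60 tcp [0.468  0.3899 0.1069] jawyaw deg -33.0 j6 2.84 grip 0.0513 tilt [ 0.0018  0.0016 -1.    ]
world yaw chg 0.0005 -> tool z turn -0.0005 rad = rows units -0.01
tool-axis shift [-0.0019 -0.002   0.0899]
```

send_rows:
  moves:
    - [-0.002, -0.002, 0.03, 0]
    - [0, 0, 0.03, 0]
    - [0, 0, 0.015, 0]
    - [0, 0, 0.01, 0]
    - [0, 0, 0.005, 0]
    - [0, 0, 0, 0]
    - [0, 0, 0, 0]

```text
clock: 34.3
eef_pos: [0.4652, 0.3895, 0.0167]
tool_rot: [0.879, 0.477, 0.001, -0.0]
ft_force: [-0.5, 0.3, 0.1]
grip_width: 0.0515
```

send_rows:
  moves:
    - [0, 0, 0, 0]
    - [0, 0, 0, 0]
    - [0, 0, 0, 0]
    - [0, 0, 0, 0]
    - [0, 0, 0, 0]
  claw: -1

```text
clock: 34.8
eef_pos: [0.4651, 0.3894, 0.0167]
tool_rot: [0.879, 0.477, 0.001, -0.0]
ft_force: [-0.9, -0.8, 5.9]
grip_width: 0.0258
```

send_rows:
  moves:
    - [0, 0, -0.01, 0]
    - [0, 0, -0.03, 0]
    - [0, 0, -0.04, 0]
    - [0, 0, -0.04, 0]
    - [0, 0, -0.03, 0]
    - [0, 0, 0, 0]
    - [0, 0, 0, 0]

```text
clock: 35.5
eef_pos: [0.4645, 0.3889, 0.1663]
tool_rot: [0.879, 0.477, 0.001, -0.0]
ft_force: [0.3, -0.1, -0.4]
grip_width: 0.0256
```

```bash
python3 - <<'E'
from h import *
go(.6164,-.0636,.15,np.radians(-45))
E
```

```text
clk 35.50 tcp [0.4645 0.3889 0.1663] jawyaw deg -33.0 j6 2.84 grip 0.0256 tilt [ 0.0013  0.0011 -1.    ]
world yaw chg -0.2093 -> tool z turn 0.2093 rad = rows units 2.09
tool-axis shift [-0.2967  0.3739  0.016 ]
```

send_rows:
  moves:
    - [-0.027, 0.034, 0, 0]
    - [-0.027, 0.034, 0, 0]
    - [-0.027, 0.034, 0, 0]
    - [-0.027, 0.034, 0, 0]
    - [-0.027, 0.034, 0, 0]
    - [-0.027, 0.034, 0, 0]
    - [-0.027, 0.034, 0, 0]
    - [-0.027, 0.034, 0, 0]
    - [-0.027, 0.034, 0, 0]
    - [-0.027, 0.034, 0, 0]
    - [-0.027, 0.034, 0, 0]
    - [0, 0, 0.01, 1]
    - [0, 0, 0.01, 1]
    - [0, 0, 0.01, 0.09]
    - [0, 0, 0, 0]
    - [0, 0, 0, 0]
    - [0, 0, 0, 0]

```text
clock: 37.2
eef_pos: [0.6163, -0.0636, 0.1356]
tool_rot: [0.923, 0.384, 0.0, 0.0]
ft_force: [0.7, -0.0, -0.3]
grip_width: 0.0261
```

```bash
python3 - <<'E'
from h import *
go(.6164,-.0636,.055,np.radians(-45))
n="scene";p,d=cams.camera(n); crop(p,280,150,120,110,6,f"pics/{n}17c.png")
E
```

```text
clk 37.20 tcp [ 0.6163 -0.0636  0.1356] jawyaw deg -44.9 j6 2.25 grip 0.0261 tilt [ 4.e-04 -1.e-04 -1.e+00]
world yaw chg -0.0020 -> tool z turn 0.0020 rad = rows units 0.02
tool-axis shift [0.0001 0.     0.0806]
```

View pics/scene17c.png

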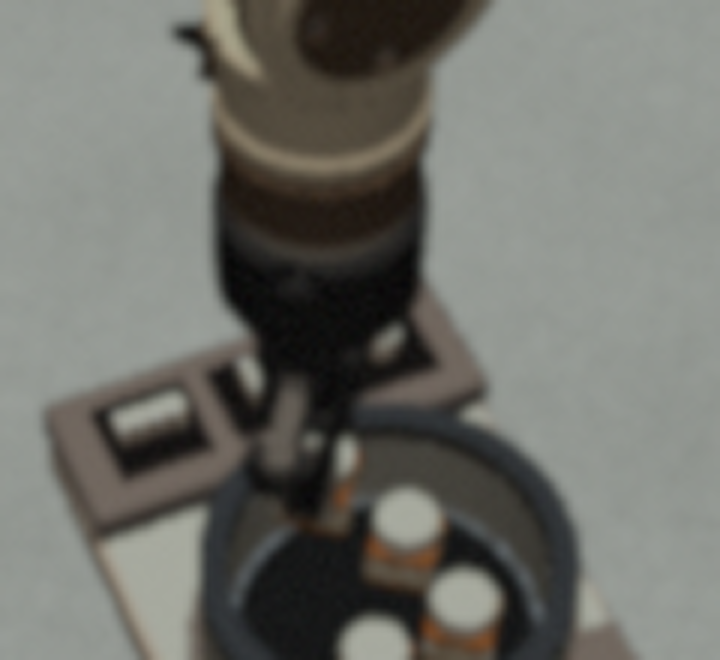

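```bash
python3 - <<'E'
from h import *
# pot nominal, cap top at TCP+.019 (36-17); crop offset (280,150) scale 6
o,R=pose();c=o["eef_pos"]
f=lambda p:((proj("scene",p)-[280,150]+.5)*6-.5).round(0)
print("cap top centre",f(c+[0,0,.019]),"body bottom centre",f(c-[0,0,.017]))
y=R[:,1]
for s in(1,-1):
  print("finger back tip",f(c+s*y*.025),f(c+s*y*.025+R[:,0]*.011),f(c+s*y*.025-R[:,0]*.011))
for a,b in((1,1),(1,-1),(-1,-1),(-1,1)): print("body bottom corner",f(c-[0,0,.017]+.014*(a*R[:,0]+b*R[:,1])))
E
```

```text
cap top centre [320. 450.] body bottom centre [319. 502.]
finger back tip [305. 529.] [332. 535.] [277. 524.]
finger back tip [334. 427.] [361. 433.] [307. 422.]
body bottom corner [345. 537.]
body bottom corner [361. 480.]
body bottom corner [293. 467.]
body bottom corner [277. 523.]
```

send_rows:
  moves:
    - [0, 0, 0.02, 0]
    - [0, 0, 0.02, 0]
    - [0, 0, 0.02, 0]
    - [0, 0, 0.01, 0]
    - [0, 0, 0.007, 0]
    - [0, 0, 0.003, 0]
    - [0, 0, 0, 0]
    - [0, 0, 0, 0]

```text
clock: 38.05
eef_pos: [0.6169, -0.0641, 0.0562]
tool_rot: [0.924, 0.383, 0.001, 0.0]
ft_force: [0.3, -0.2, 0.7]
grip_width: 0.0259
```

send_rows:
  moves:
    - [0, 0, 0.002, 0]
    - [0, 0, 0.001, 0]
    - [0, 0, 0, 0]

```text
clock: 38.35
eef_pos: [0.6165, -0.0642, 0.0527]
tool_rot: [0.924, 0.383, 0.0, 0.0]
ft_force: [0.4, -1.3, 1.4]
grip_width: 0.0262
```

Touching the floor, so I'll release it, back off and look.

send_rows:
  moves:
    - [0, 0, 0, 0]
    - [0, 0, 0, 0]
    - [0, 0, -0.01, 0]
    - [0, 0, -0.02, 0]
    - [0, 0, -0.03, 0]
    - [0, 0, -0.04, 0]
    - [0, 0, -0.04, 0]
    - [0, 0, -0.01, 0]
    - [0, 0, 0, 0]
    - [0, 0, 0, 0]
  claw: -0.1

```text
clock: 39.35
eef_pos: [0.6157, -0.064, 0.2016]
tool_rot: [0.924, 0.383, -0.001, -0.0]
ft_force: [0.5, 0.0, -0.4]
grip_width: 0.0384
```

```bash
python3 - <<'E'
from h import *
print(pt("scene",151+295.5/6-.5,197+327.5/6-.5,.020))
go(.426,-.349,.20,np.radians(-51.5))
E
```

```text
[ 0.42938852 -0.35224162  0.02      ]
clk 39.35 tcp [ 0.6157 -0.064   0.2016] jawyaw deg -45.0 j6 2.25 grip 0.0384 tilt [-1.1e-03  1.0e-04 -1.0e+00]
world yaw chg -0.1138 -> tool z turn 0.1138 rad = rows units 1.14
tool-axis shift [-0.3356  0.0673  0.0018]
```

```bash
python3 - <<'E'
from h import *
for n in("top","scene"):
    im,d=cams.camera(n);cv2.imwrite(f"pics/{n}18.png",im)
    u,v=map(int,proj(n,(.426,-.349,.02)))
    crop(im,u-45,v-45,90,90,6,f"pics/{n}18c.png")
    m=(im.max(2)<30)
    for a,cu,cv_,mm in comps(m,amin=25):
        w=pt(n,cu,cv_,.045)
        if np.hypot(w[0]-.43,w[1]+.35)<.09:
            r=cv2.minAreaRect(np.argwhere(mm)[:,::-1].astype(np.float32));W=np.array([pt(n,*b,.045)[:2] for b in cv2.boxPoints(r)])
            print(n,a,w.round(4),W.mean(0).round(4),[(np.linalg.norm(W[(i+1)%4]-W[i]).round(4),np.degrees(np.arctan2(*(W[(i+1)%4]-W[i])[::-1])).round(1)%180) for i in range(2)])
crop(cv2.imread("pics/scene18.png"),290,190,110,100,6,"pics/scene18b.png")
E
```

```text
top 120 [ 0.4238 -0.346   0.045 ] [ 0.4238 -0.3459] [(np.float64(0.0179), np.float64(128.2)), (np.float64(0.0567), np.float64(37.400000000000006))]
scene 129 [ 0.4317 -0.3513  0.045 ] [ 0.4313 -0.3516] [(np.float64(0.0176), np.float64(142.5)), (np.float64(0.061), np.float64(37.1))]
```

View pics/scene18b.png

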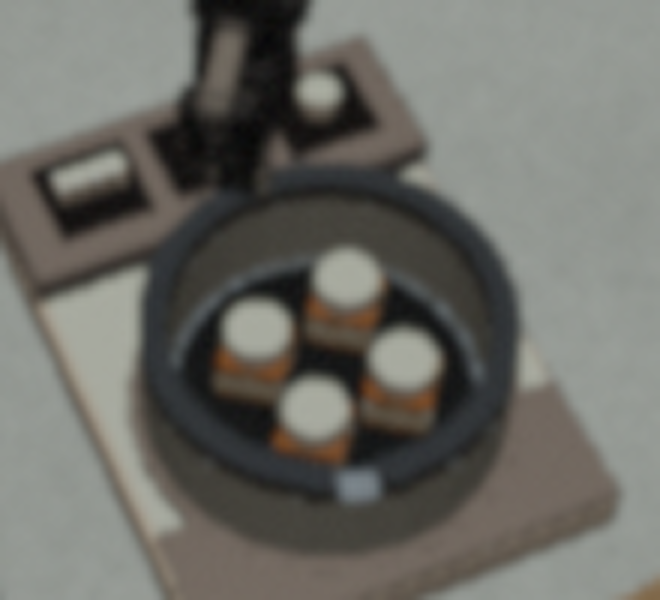

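View pics/top18c.png

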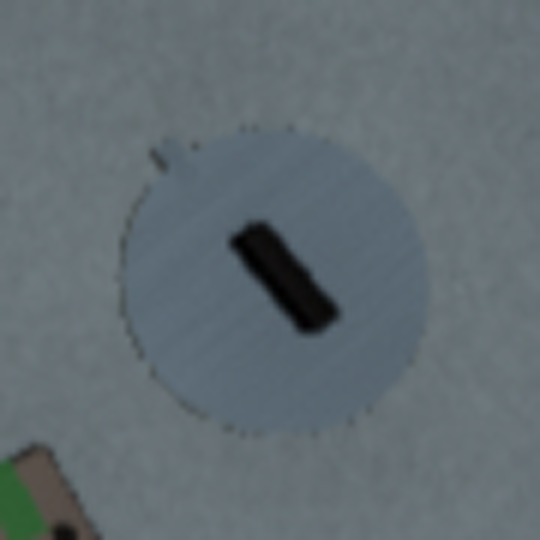

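send_rows:
  moves:
    - [-0.042, 0.0084, 0, 0]
    - [-0.042, 0.0084, 0, 0]
    - [-0.042, 0.0084, 0, 0]
    - [-0.042, 0.0084, 0, 0]
    - [-0.042, 0.0084, 0, 0]
    - [-0.042, 0.0084, 0, 0]
    - [-0.042, 0.0084, 0, 0]
    - [-0.042, 0.0084, 0, 0]
    - [0, 0, 0, 0]
  claw: 0.0

```text
clock: 40.35
eef_pos: [0.4224, -0.3526, 0.2004]
tool_rot: [0.925, 0.38, -0.002, -0.001]
ft_force: [-0.4, -0.1, 0.6]
grip_width: 0.0428
```

send_rows:
  moves:
    - [0, 0, 0, -1]
    - [0, 0, 0, -1]
    - [0, 0, 0, -1]
    - [0, 0, 0, -1]
    - [0, 0, 0, -1]
    - [0, 0, 0, -1]
    - [0, 0, 0, -1]
    - [0, 0, 0, -1]
    - [0, 0, 0, -1]
    - [0, 0, 0, -1]
    - [0, 0, 0, -1]
    - [0, 0, 0, -1]
    - [0, 0, 0, -1]
    - [0, 0, 0, -1]
    - [0, 0, 0, -1]
    - [0, 0, 0, -1]
    - [0, 0, 0, -1]
    - [0, 0, 0, -1]
    - [0, 0, 0, -1]
    - [0, 0, 0, -1]

```text
clock: 42.35
eef_pos: [0.426, -0.348, 0.2006]
tool_rot: [0.175, 0.985, 0.001, -0.001]
ft_force: [-0.1, 0.5, 0.2]
grip_width: 0.0427
```

send_rows:
  moves:
    - [0, 0, 0.01, -1]
    - [0, 0, 0.01, -1]
    - [0, 0, 0.01, -1]
    - [0, 0, 0.01, -1]
    - [0, 0, 0.01, -1]
    - [0, 0, 0.01, -1]
    - [0, 0, 0.01, -1]
    - [0, 0, 0.01, -1]
    - [0, 0, 0.01, -1]
    - [0, 0, 0.01, -1]
    - [0, 0, 0, 0]
    - [0, 0, 0, 0]

```text
clock: 43.55
eef_pos: [0.4258, -0.3483, 0.1013]
tool_rot: [-0.316, 0.949, 0.001, -0.001]
ft_force: [0.0, -0.4, 0.2]
grip_width: 0.0425
```

```bash
python3 - <<'E'
from h import *
go(.4268,-.3503,.027,np.radians(128))
im,d=cams.camera("scene");u,v=map(int,proj("scene",(.426,-.349,.05)))
crop(im,u-50,v-60,100,100,6,f"pics/scene19.png")
E
```

```text
clk 43.55 tcp [ 0.4258 -0.3483  0.1013] jawyaw deg 126.8 j6 -1.33 grip 0.0425 tilt [-0.0019  0.0018 -1.    ]
world yaw chg 0.0205 -> tool z turn -0.0205 rad = rows units -0.20
tool-axis shift [ 0.0004 -0.0024  0.0743]
```

View pics/scene19.png

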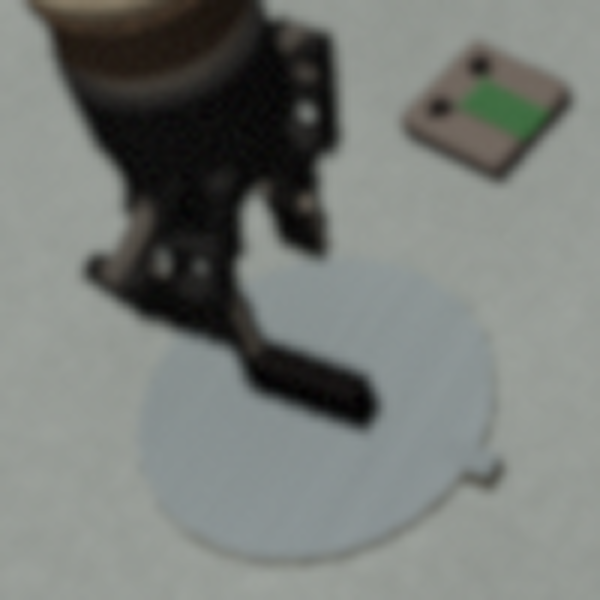

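send_rows:
  moves:
    - [0, -0.002, 0.025, -0.2]
    - [0, 0, 0.025, 0]
    - [0, 0, 0.015, 0]
    - [0, 0, 0.007, 0]
    - [0, 0, 0, 0]
    - [0, 0, 0, 0]

```text
clock: 44.2
eef_pos: [0.4281, -0.3513, 0.0312]
tool_rot: [-0.326, 0.945, -0.001, 0.0]
ft_force: [-0.2, -0.0, 0.3]
grip_width: 0.0427
```

```bash
python3 - <<'E'
from h import *
go(.4268,-.3503,.025,np.radians(128))
im,d=cams.camera("scene");u,v=map(int,proj("scene",(.426,-.349,.05)))
crop(im,u-50,v-60,100,100,6,f"pics/scene20.png")
E
```

```text
clk 44.20 tcp [ 0.4281 -0.3513  0.0312] jawyaw deg 128.0 j6 -1.35 grip 0.0427 tilt [ 0.0012 -0.001  -1.    ]
world yaw chg -0.0006 -> tool z turn 0.0006 rad = rows units 0.01
tool-axis shift [0.0004 0.0016 0.0062]
```

View pics/scene20.png

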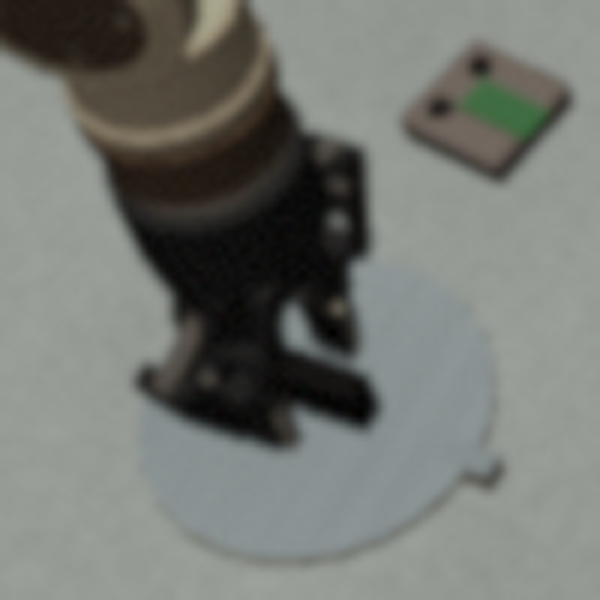

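send_rows:
  moves:
    - [0, 0, 0.004, 0]
    - [0, 0, 0, 0]

```text
clock: 44.45
eef_pos: [0.4276, -0.351, 0.0266]
tool_rot: [-0.326, 0.945, -0.0, 0.0]
ft_force: [0.8, -0.8, -0.8]
grip_width: 0.0429
```

send_rows:
  moves:
    - [0, 0, 0, 0]
    - [0, 0, 0, 0]
    - [0, 0, 0, 0]
    - [0, 0, 0, 0]
    - [0, 0, 0, 0]
    - [0, 0, 0, 0]
  claw: -1

```text
clock: 45.05
eef_pos: [0.4275, -0.3509, 0.0267]
tool_rot: [-0.326, 0.945, -0.0, 0.0]
ft_force: [-1.5, 0.5, 5.4]
grip_width: 0.0151
```

send_rows:
  moves:
    - [0, 0, -0.01, 0]
    - [0, 0, -0.02, 0]
    - [0, 0, -0.04, 0]
    - [0, 0, -0.04, 0]
    - [0, 0, -0.04, 0]
    - [0, 0, 0, 0]
    - [0, 0, 0, 0]

```text
clock: 45.75
eef_pos: [0.4277, -0.3512, 0.177]
tool_rot: [-0.326, 0.945, -0.001, 0.0]
ft_force: [-0.1, -1.1, -3.5]
grip_width: 0.0148
```

```bash
python3 - <<'E'
from h import *
go(.639,-.041,.2,np.radians(90))
for n in("scene","top"):
    im,d=cams.camera(n);u,v=map(int,proj(n,(.426,-.349,.15)));cv2.imwrite(f"pics/{n}21f.png",im);print(u,v)
    crop(im,u-60,v-50,120,100,6,f"pics/{n}21.png")
E
```

```text
clk 45.75 tcp [ 0.4277 -0.3512  0.177 ] jawyaw deg 128.1 j6 -1.35 grip 0.0148 tilt [ 0.0015 -0.0013 -1.    ]
world yaw chg -0.6642 -> tool z turn 0.6642 rad = rows units 6.64
tool-axis shift [-0.3576  0.114  -0.0231]
187 220
450 232
```

View pics/scene21.png

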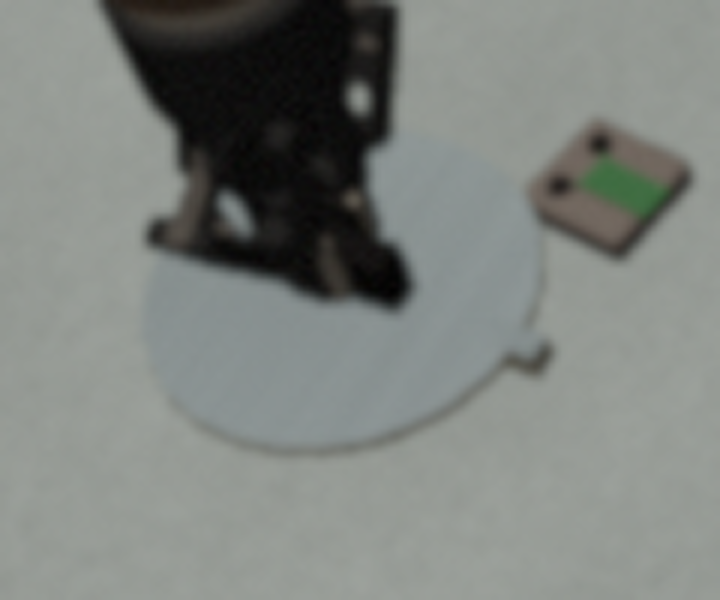

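View pics/top21.png

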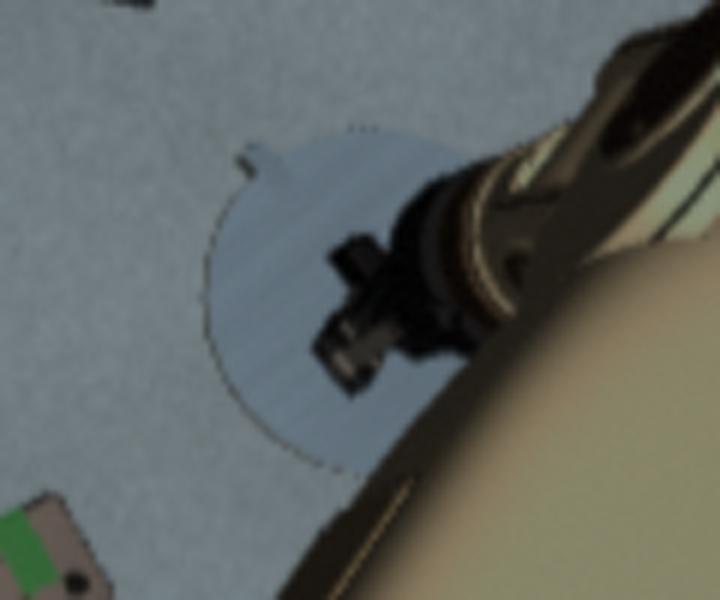

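```bash
python3 - <<'E'
from h import *
from scipy.optimize import least_squares
S={"top":((450-60,232-50),[(207,300),(370,128),(335,466),(230,388),(221,222),(455,147),(270,440)]),"scene":((187-60,220-50),[(143,315),(546,235),(310,455),(445,425),(200,420),(160,370),(520,185),(475,150)])}
for n,(o,L) in S.items():
    P=np.array([pt(n,o[0]+(u+.5)/6-.5,o[1]+(v+.5)/6-.5,.169)[:2] for u,v in L])
    r=least_squares(lambda c:np.hypot(*(P-c).T)-.077,P.mean(0),loss="soft_l1",f_scale=.002);print(n,r.x.round(4),(r.fun*1000).round(1))
print(pose()[0]["eef_pos"])
# key tip
print(pt("top",390+(250.5)/6-.5,182+(155.5)/6-.5,.163),pt("scene",127+(545)/6-.5,170+350/6-.5,.163))
E
```

```text
top [ 0.4255 -0.3502] [-0.9 -0.1 -1.5  0.5 -0.   0.4  2.3]
scene [ 0.43   -0.3521] [ 1.7 -1.1 -0.4  2.3 -1.4 -1.5 -0.7  0.3]
[ 0.42630106 -0.34995981  0.17441888]
[ 0.49140987 -0.29736635  0.163     ] [ 0.49164289 -0.29881177  0.163     ]
```

send_rows:
  moves:
    - [-0.0397, 0.0127, 0, 0]
    - [-0.0397, 0.0127, 0, 0]
    - [-0.0397, 0.0127, 0, 0]
    - [-0.0397, 0.0127, 0, 0]
    - [-0.0397, 0.0127, 0, 0]
    - [-0.0397, 0.0127, 0, 0]
    - [-0.0397, 0.0127, 0, 0]
    - [-0.0397, 0.0127, 0, 0]
    - [-0.0397, 0.0127, 0, 0]
    - [0, 0, 0, 1]
    - [0, 0, 0, 1]
    - [0, 0, 0, 1]
    - [0, 0, 0, 1]
    - [0, 0, 0, 1]
    - [0, 0, 0, 0.93]
    - [0, 0, 0, 0]
    - [0, 0, 0, 0]

```text
clock: 47.55
eef_pos: [0.6373, -0.0406, 0.1742]
tool_rot: [-0.037, 0.999, 0.0, -0.002]
ft_force: [-0.3, 0.1, -2.3]
grip_width: 0.0152
```

```bash
python3 - <<'E'
from h import *
go(.6395,-.0415,.14,np.radians(94))
im,d=cams.camera("scene");crop(im,280,150,120,110,6,f"pics/scene22.png")
E
```

```text
clk 47.55 tcp [ 0.6373 -0.0406  0.1742] jawyaw deg 94.2 j6 -0.14 grip 0.0152 tilt [-3.8e-03  2.0e-04 -1.0e+00]
world yaw chg -0.0033 -> tool z turn 0.0033 rad = rows units 0.03
tool-axis shift [-0.0023 -0.0011  0.0342]
```

View pics/scene22.png

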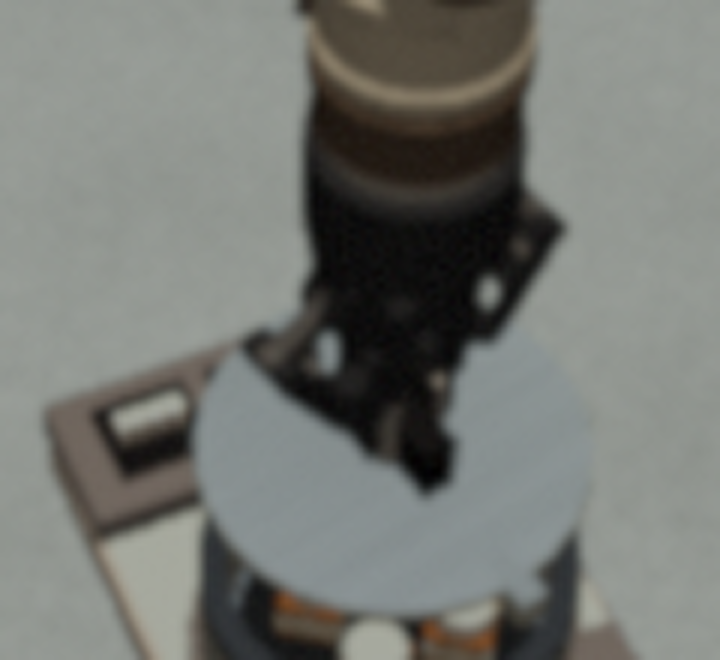

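send_rows:
  moves:
    - [-0.001, -0.001, 0.02, 0]
    - [0, 0, 0.015, 0]
    - [0, 0, 0.008, 0]
    - [0, 0, 0, 0]
    - [0, 0, 0, 0]
    - [0, 0, 0, 0]

```text
clock: 48.2
eef_pos: [0.6401, -0.0416, 0.1344]
tool_rot: [-0.036, 0.999, -0.0, 0.001]
ft_force: [0.3, 0.2, -3.3]
grip_width: 0.0148
```

```bash
python3 - <<'E'
from h import *
go(.6395,-.0415,.1127,np.radians(94))
im,d=cams.camera("scene");crop(im,280,150,120,110,6,f"pics/scene23.png");print(monitor.get_obs()["ft_force"])
E
```

```text
clk 48.20 tcp [ 0.6401 -0.0416  0.1344] jawyaw deg 94.1 j6 -0.14 grip 0.0148 tilt [ 1.9e-03 -1.0e-04 -1.0e+00]
world yaw chg -0.0016 -> tool z turn 0.0016 rad = rows units 0.02
tool-axis shift [0.0006 0.0001 0.0217]
[ 0.40637513 -0.14369481 -2.74885489]
```

View pics/scene23.png

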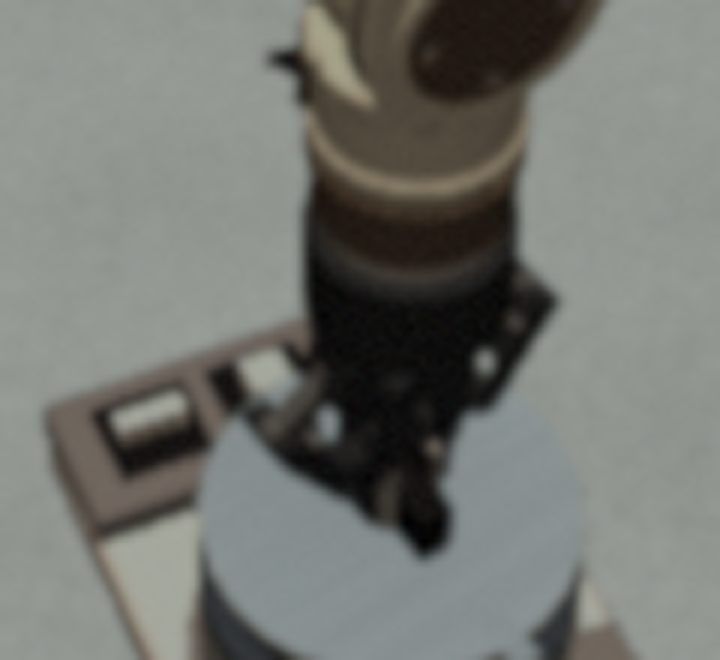

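Well centred, with the key clear of the notch. Lowering until it touches.

send_rows:
  moves:
    - [0, 0, 0.006, 0]
    - [0, 0, 0.005, 0]
    - [0, 0, 0.004, 0]
    - [0, 0, 0, 0]
    - [0, 0, 0, 0]

```text
clock: 48.75
eef_pos: [0.6392, -0.0415, 0.118]
tool_rot: [-0.036, 0.999, 0.0, -0.0]
ft_force: [0.6, -0.4, -2.8]
grip_width: 0.0147
```

send_rows:
  moves:
    - [0, 0, 0.002, 0]
    - [0, 0, 0.002, 0]
    - [0, 0, 0, 0]

```text
clock: 49.05
eef_pos: [0.6392, -0.0415, 0.114]
tool_rot: [-0.036, 0.999, 0.0, -0.0]
ft_force: [-0.6, 0.5, -3.1]
grip_width: 0.0146
```

send_rows:
  moves:
    - [0, 0, 0.002, 0]
    - [0, 0, 0.002, 0]
    - [0, 0, 0, 0]
    - [0, 0, 0, 0]

```text
clock: 49.45
eef_pos: [0.6394, -0.0416, 0.1121]
tool_rot: [-0.036, 0.999, -0.0, 0.001]
ft_force: [-4.4, 0.4, 5.1]
grip_width: 0.0148
```

send_rows:
  moves:
    - [0, 0, 0, 0.5]
    - [0, 0, 0, 0.5]
    - [0, 0, 0, 0.5]
    - [0, 0, 0, 0.5]
    - [0, 0, 0, 0.5]
    - [0, 0, 0, 0.5]
    - [0, 0, 0, 0]
    - [0, 0, 0, 0]

```text
clock: 50.25
eef_pos: [0.6408, -0.0411, 0.1118]
tool_rot: [0.113, 0.994, 0.0, 0.002]
ft_force: [0.2, 2.1, 5.1]
grip_width: 0.0148
```

```bash
python3 - <<'E'
from h import *
go(.6395,-.0415,.1127,np.radians(64))
im,d=cams.camera("scene");crop(im,280,170,120,110,6,f"pics/scene24.png");print(monitor.get_obs()["ft_force"])
E
```

```text
clk 50.25 tcp [ 0.6408 -0.0411  0.1118] jawyaw deg 77.0 j6 0.16 grip 0.0148 tilt [ 3.8e-03  5.0e-04 -1.0e+00]
world yaw chg -0.2265 -> tool z turn 0.2265 rad = rows units 2.26
tool-axis shift [ 0.0012 -0.0006 -0.0009]
[-0.22550214  2.08404404  5.43865779]
```

View pics/scene24.png

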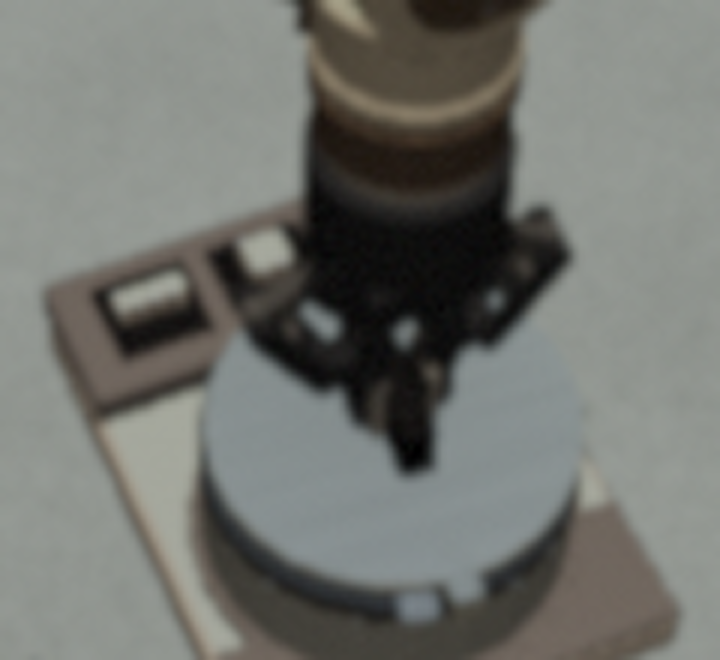

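send_rows:
  moves:
    - [0, 0, 0, 0.5]
    - [0, 0, 0, 0.5]
    - [0, 0, 0, 0.4]
    - [0, 0, 0, 0.2]
    - [0, 0, 0, 0.2]
    - [0, 0, 0, 0]

```text
clock: 50.9
eef_pos: [0.6392, -0.042, 0.1099]
tool_rot: [0.203, 0.979, -0.001, -0.0]
ft_force: [2.2, -1.6, -0.8]
grip_width: 0.0148
```

send_rows:
  moves:
    - [0, 0, 0.001, 0.2]
    - [0, 0, 0.002, 0.1]
    - [0, 0, 0.001, 0]
    - [0, 0, 0, 0]

```text
clock: 51.3
eef_pos: [0.6392, -0.042, 0.1057]
tool_rot: [0.218, 0.976, -0.0, -0.0]
ft_force: [2.7, -2.1, -2.8]
grip_width: 0.0145
```

send_rows:
  moves:
    - [0, 0, 0.001, 0]
    - [0, 0, 0.001, 0]
    - [0, 0, 0.001, 0]
    - [0, 0, 0, 0]

```text
clock: 51.7
eef_pos: [0.6394, -0.0419, 0.1047]
tool_rot: [0.218, 0.976, -0.0, 0.001]
ft_force: [-1.3, -2.7, 3.6]
grip_width: 0.0149
```

```bash
python3 - <<'E'
from h import *
go(.6395,-.0415,.1047,np.radians(64))
im,d=cams.camera("scene");crop(im,280,170,120,110,6,f"pics/scene25.png");print(monitor.get_obs()["ft_force"],monitor.get_obs()["ft_torque"])
E
```

```text
clk 51.70 tcp [ 0.6394 -0.0419  0.1047] jawyaw deg 64.8 j6 0.37 grip 0.0149 tilt [ 1.e-03 -7.e-04 -1.e+00]
world yaw chg -0.0147 -> tool z turn 0.0147 rad = rows units 0.15
tool-axis shift [ 0.0001  0.0004 -0.    ]
[-0.54587446 -3.7105239   5.66299526] [-0.50605383  0.16118537  0.01789713]
```

View pics/scene25.png

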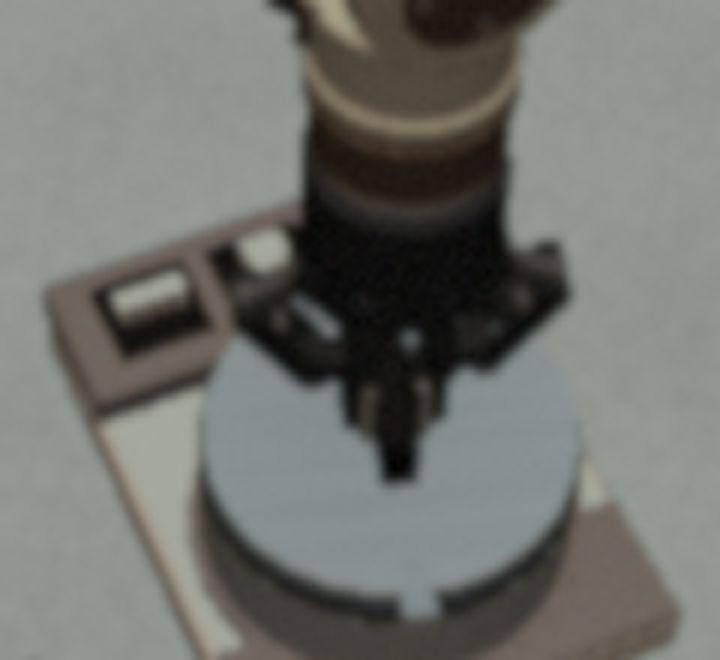

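send_rows:
  moves:
    - [0, 0, 0.001, 0]
    - [0, 0, 0.001, 0]
    - [0, 0, 0, 0]

```text
clock: 52.05
eef_pos: [0.6394, -0.0419, 0.1046]
tool_rot: [0.218, 0.976, -0.0, 0.001]
ft_force: [-4.8, -2.8, 13.7]
grip_width: 0.0149
```

send_rows:
  moves:
    - [0, 0, -0.002, 0]
    - [0, 0, -0.001, 0]
    - [0, 0, 0, 0]
    - [0, 0, 0, 0]
    - [0, 0, 0, 0]
    - [0, 0, -0.02, 0]
    - [0, 0, -0.03, 0]
    - [0, 0, -0.04, 0]
    - [0, 0, -0.01, 0]
    - [0, 0, 0, 0]
    - [0, 0, 0, 0]
  claw: 0.0

```text
clock: 53.15
eef_pos: [0.6389, -0.0415, 0.2031]
tool_rot: [0.218, 0.976, -0.0, -0.001]
ft_force: [-1.4, 0.5, -0.4]
grip_width: 0.0426
```

```bash
python3 - <<'E'
from h import *
# targets: jaw along warmer y direction (83.6 deg)
go(.5222,.0275,.2,np.radians(83.6))
im,d=cams.camera("scene");crop(im,280,170,120,110,6,f"pics/scene26.png")
P=cloud("scene",d);r=np.hypot(P[...,0]-.640,P[...,1]+.043);m=(r>.045)&(r<.072)&(P[...,2]>.07)&(P[...,2]<.13)
q=P[m];A=np.c_[q[:,:2]-[.64,-.043],np.ones(len(q))];print(len(q),np.linalg.lstsq(A,q[:,2],rcond=None)[0])
E
```

```text
clk 53.15 tcp [ 0.6389 -0.0415  0.2031] jawyaw deg 64.9 j6 0.37 grip 0.0426 tilt [-1.6e-03  2.0e-04 -1.0e+00]
world yaw chg 0.3271 -> tool z turn -0.3271 rad = rows units -3.27
tool-axis shift [0.1349 0.0129 0.0033]
1413 [ 6.68917671e-05 -4.71205590e-04  9.73484504e-02]
```

View pics/scene26.png

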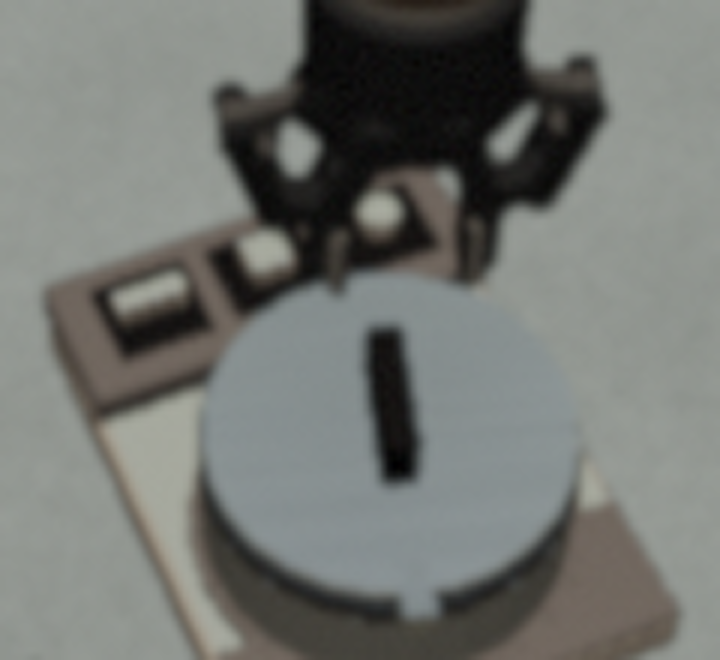

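send_rows:
  moves:
    - [0.0337, 0.0032, 0, 0]
    - [0.0337, 0.0032, 0, 0]
    - [0.0337, 0.0032, 0, 0]
    - [0.0337, 0.0032, 0, 0]
    - [0, 0, 0.02, -1]
    - [0, 0, 0.02, -1]
    - [0, 0, 0.02, -1]
    - [0, 0, 0.02, -0.27]
    - [0, 0, 0, 0]
    - [0, 0, 0, 0]
    - [0, 0, 0, 0]
  claw: -1

```text
clock: 54.3
eef_pos: [0.5232, 0.0273, 0.1248]
tool_rot: [0.056, 0.998, 0.0, 0.0]
ft_force: [0.3, -0.7, 1.4]
grip_width: -0.0002
```

```bash
python3 - <<'E'
from h import *
go(.5220,.0278,.069,np.radians(83.6))
im,d=cams.camera("scene");crop(im,270,140,120,110,6,f"pics/scene27.png")
E
```

```text
clk 54.30 tcp [0.5232 0.0273 0.1248] jawyaw deg 83.6 j6 0.16 grip -0.0002 tilt [ 6.e-04  1.e-04 -1.e+00]
world yaw chg 0.0006 -> tool z turn -0.0006 rad = rows units -0.01
tool-axis shift [0.0012 0.0003 0.0558]
```

View pics/scene27.png

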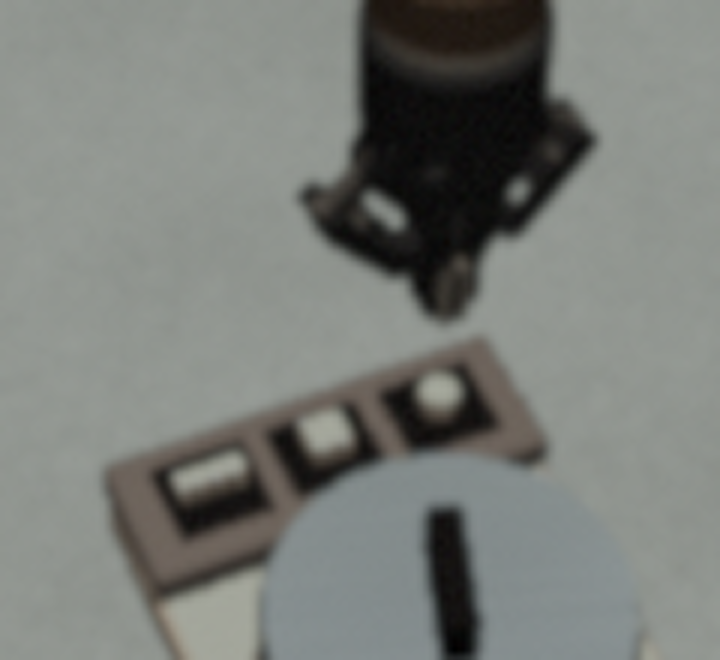

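```bash
python3 - <<'E'
from h import *
o,R=pose();f=lambda p:((proj("scene",p)-[270,140]+.5)*6-.5).round(0)
print("tcp",f(o["eef_pos"]),"below at key top",f(np.r_[o["eef_pos"][:2],.067]))
print("keypix->",pt("scene",270+(438.5)/6-.5,140+383.5/6-.5,.067))
E
```

```text
tcp [446. 307.] below at key top [443. 390.]
keypix-> [0.51913036 0.02769285 0.067     ]
```

send_rows:
  moves:
    - [0.002, 0, 0.03, 0]
    - [0, 0, 0.015, 0]
    - [0, 0, 0.008, 0]
    - [0, 0, 0, 0]
    - [0, 0, 0, 0]

```text
clock: 54.85
eef_pos: [0.5217, 0.0276, 0.0722]
tool_rot: [0.056, 0.998, 0.0, 0.001]
ft_force: [-0.1, -0.5, 0.3]
grip_width: 0.0002
```

send_rows:
  moves:
    - [0, 0, 0.002, 0]
    - [0, 0, 0.002, 0]
    - [0, 0, 0.002, 0]
    - [0, 0, 0.001, 0]
    - [0, 0, 0, 0]
    - [0, 0, 0, 0]

```text
clock: 55.45
eef_pos: [0.5214, 0.0276, 0.0647]
tool_rot: [0.056, 0.998, 0.0, 0.001]
ft_force: [1.2, 0.3, 1.5]
grip_width: -0.0001
```

send_rows:
  moves:
    - [0, 0, 0.001, 0]
    - [0, 0, 0.001, 0]
    - [0, 0, 0.001, 0]
    - [0, 0, 0.001, 0]
    - [0, 0, 0, 0]
    - [0, 0, 0, 0]

```text
clock: 56.05
eef_pos: [0.5214, 0.0276, 0.0619]
tool_rot: [0.056, 0.998, 0.0, 0.001]
ft_force: [-1.2, 0.1, 12.1]
grip_width: -0.0001
```

send_rows:
  moves:
    - [0, 0, -0.01, 0]
    - [0, 0, -0.02, 0]
    - [0, 0, 0, 0]
    - [0, -0.0275, 0, 0]
    - [0, -0.0275, 0, 0]
    - [0, 0, 0, 0]
    - [0, 0, 0.01, 0]
    - [0, 0, 0.005, 0]
    - [0, 0, 0, 0]
    - [0, 0, 0, 0]

```text
clock: 57.05
eef_pos: [0.5142, -0.0264, 0.0746]
tool_rot: [0.055, 0.998, 0.0, -0.001]
ft_force: [-0.6, 0.0, -0.0]
grip_width: 0.0002
```

send_rows:
  moves:
    - [0, 0, 0.003, 0]
    - [0, 0, 0.003, 0]
    - [0, 0, 0.002, 0]
    - [0, 0, 0.002, 0]
    - [0, 0, 0.002, 0]
    - [0, 0, 0, 0]
    - [0, 0, 0, 0]

```text
clock: 57.75
eef_pos: [0.5147, -0.027, 0.0636]
tool_rot: [0.056, 0.998, 0.0, 0.0]
ft_force: [-1.0, 2.0, 3.0]
grip_width: 0.0001
```

send_rows:
  moves:
    - [0, 0, 0.001, 0]
    - [0, 0, 0.001, 0]
    - [0, 0, 0.001, 0]
    - [0, 0, 0.001, 0]
    - [0, 0, 0, 0]
    - [0, 0, 0, 0]

```text
clock: 58.35
eef_pos: [0.5147, -0.027, 0.0616]
tool_rot: [0.056, 0.998, 0.0, 0.001]
ft_force: [-6.6, 0.9, 20.1]
grip_width: 0.0002
```

send_rows:
  moves:
    - [0, 0, -0.01, 0]
    - [0, 0, -0.02, 0]
    - [0, 0, 0, 0]
    - [0, -0.0275, 0, 0]
    - [0, -0.0275, 0, 0]
    - [0, 0, 0, 0]
    - [0, 0, 0.01, 0]
    - [0, 0, 0.005, 0]
    - [0, 0, 0, 0]
    - [0, 0, 0, 0]

```text
clock: 59.35
eef_pos: [0.5082, -0.0811, 0.0737]
tool_rot: [0.055, 0.998, 0.0, -0.001]
ft_force: [0.3, 0.4, -0.3]
grip_width: 0.0003
```

send_rows:
  moves:
    - [0, 0, 0.003, 0]
    - [0, 0, 0.003, 0]
    - [0, 0, 0.002, 0]
    - [0, 0, 0.002, 0]
    - [0, 0, 0.002, 0]
    - [0, 0, 0, 0]
    - [0, 0, 0, 0]

```text
clock: 60.05
eef_pos: [0.5086, -0.0816, 0.0626]
tool_rot: [0.056, 0.998, 0.0, 0.0]
ft_force: [-0.4, 1.6, 4.7]
grip_width: 0.0001
```

send_rows:
  moves:
    - [0, 0, 0.001, 0]
    - [0, 0, 0.001, 0]
    - [0, 0, 0, 0]
    - [0, 0, 0, 0]

```text
clock: 60.45
eef_pos: [0.5087, -0.0816, 0.0618]
tool_rot: [0.056, 0.998, 0.0, 0.001]
ft_force: [-3.4, 1.1, 12.5]
grip_width: -0.0
```

All three keys were fully down at about z 0.0617, with 12 to 20 N. Now I'll retreat clear and do the last check.

send_rows:
  moves:
    - [0, 0, -0.01, 0]
    - [0, 0, -0.03, 0]
    - [0, 0, -0.04, 0]
    - [0, 0, -0.04, 0]
    - [0, 0, -0.04, 0]
    - [0.04, 0, 0, 0]
    - [0.04, 0, 0, 0]
    - [0.04, 0, 0, 0]
    - [0.04, 0, 0, 0]
    - [0, 0, 0, 0]
    - [0, 0, 0, 0]

```text
clock: 61.55
eef_pos: [0.3494, -0.0642, 0.2206]
tool_rot: [0.056, 0.998, -0.0, 0.001]
ft_force: [0.4, -0.8, 0.5]
grip_width: -0.0
```

```bash
python3 - <<'E'
from h import *
o=monitor.get_obs();print(o["clock"],o["eef_pos"],o["ft_force"])
for n in("scene","top"):
    im,d=cams.camera(n);cv2.imwrite(f"pics/{n}30.png",im)
    if n=="scene":
        crop(im,235,180,160,150,5,"pics/scene30c.png")
        P=cloud("scene",d);r=np.hypot(P[...,0]-.640,P[...,1]+.043);m=(r>.045)&(r<.072)&(P[...,2]>.07)&(P[...,2]<.13)
        q=P[m];A=np.c_[q[:,:2]-[.64,-.043],np.ones(len(q))];print(len(q),np.linalg.lstsq(A,q[:,2],rcond=None)[0])
E
```

```text
61.55 [ 0.3493556  -0.06419962  0.22061222] [ 0.40004891 -0.83518851  0.54089099]
1420 [-0.00054884  0.00032421  0.09732267]
```

View pics/scene30c.png

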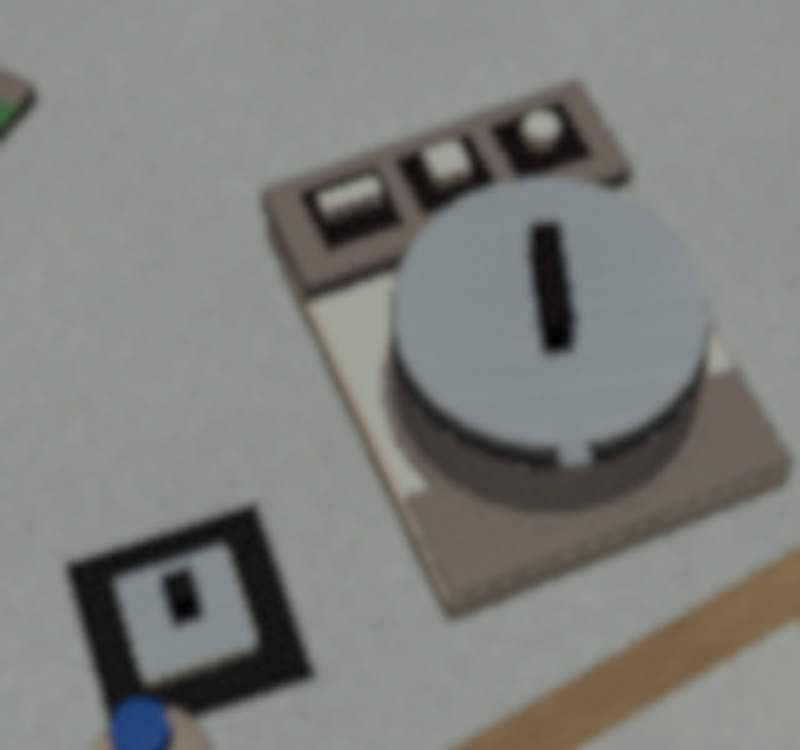

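View pics/top30.png

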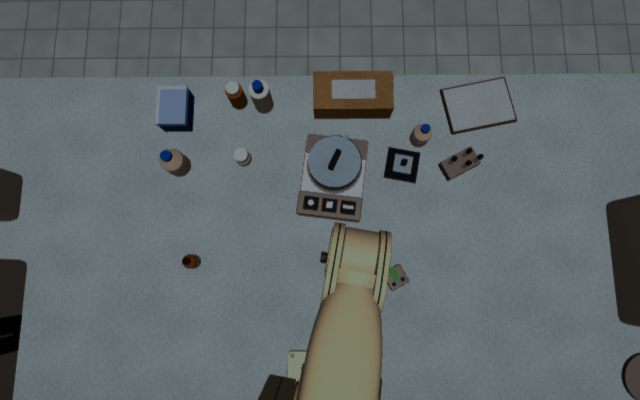

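```bash
python3 - <<'E'
from h import *
f=lambda u,v,z:pt("scene",235+(u+.5)/5-.5,180+(v+.5)/5-.5,z)
print(np.mean([f(u,v,.015) for u,v in((113,578),(228,543),(260,640),(145,685))],0),(f(68,565,.003)+f(313,675,.003))/2)
from workcell import order
print(order.job_done())
E
```

```text
[ 0.65049426 -0.25517108  0.015     ] [ 0.64926054 -0.25488635  0.003     ]
the job is handed in; nothing more can be done
None
```

The job is done and handed in at about 61 s of the allowed 208 s; the hand-in reports no verdict.

- **Blank:** it lies on the mat, about 1 mm from the middle in the last scene picture.
- **Pots:** there were four, and all four are standing on the bowl floor. The design heights put their tops about 20 mm below the rim. I saw this just before fitting the lid, which now hides them.
- **Lid:** I laid it with its key about 30° to one side of the notch, with the contact height showing the key on the rim. I then turned it until it dropped, and pressed it home with about 14 N. The lid's depth readings show a flat top at 97.3 mm, against 98 mm expected, and the key sits in the notch.
- **Keys:** I pressed round, then square, then bar. Each bottomed out with the fingertip at about 62 mm, with 12, 20 and 12.5 N. I judged this from fingertip height and force, since the key travel itself can't be read.
- **Other things:** in the last top picture the bystanders look unmoved. I judged this by eye only.

**Disagreement:** the two cameras differ by 2 to 5 mm in position, so I used averages. No pot or lid appeared to have been knocked, and I noticed no grip slip. No check failed.

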